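Fill the mosaic jar at the screw-lift funnel station

ROBOT

A 6-joint arm with a two-finger parallel gripper is mounted at the origin on the work surface. World frame = base frame: x ahead of the robot, y to its left, z up, the work surface at z = 0. Lengths are in m, angles in rad, forces in N, time in s.
With the tool pointing down it reaches from about 0.375 to 0.825 m from the base axis. Payload 5.5 kg.
Tool frame: the origin (TCP) lies midway between the tips of the shut fingers; the grasp point (between the pads) lies 19 mm behind it (ctrl.grasp_offset is the distance from the TCP to the grasp point, in m); z points along the fingers, y is the direction in which the jaws open and shut (so a half turn about z gives the same grasp; the last joint's range is limited). The gripper opens to 85 mm and grips with 20 to 120 N. Pads are 22 mm wide; open, the fingers measure 114 mm over their backs; the gripper's body (76 mm by 85 mm) begins 54 mm behind the grasp point. The pads swing forward as they close: fully open they stand 13 mm farther back than shut.
Start: joints at [1.342, 0.314, -0.047, 1.21, 0, 1.571], TCP at [0.136, 0.584, 0.231] pointing down, gripper open.
Joint ranges: [-2.67, 2.67], [-0.69, 1.73], [-1.03, 1.25], [-2.08, 2.16], [-1.42, 1.45], [-3.14, 3.14]. Speed limits (rad/s): [2.39, 2.39, 3.01, 3.14, 3.14, 3.14].

INTERFACE

Orientations are given as a unit quaternion [x, y, z, w].
In Python, from cell import ctrl gives the robot as it stands. The module is installed in compiled form; this text tells all that it offers.
- The arm moves only by the shell command python3 -m pendant 'ROWS' [FORCE]. ROWS is JSON, a list of rows, each a list of 5 numbers: the finger opening in m, from 0 to 0.0854, then the shift along the tool's x, y, z in m, then the turn about the tool's z in rad. In form: [[hand, x, y, z, yaw], ...]. A call has 1 to 20 rows; each row shifts and turns the commanded pose from where the row before left it, along the tool's axes as they then stand; what a row does not reach is not made up. A row lasts 1/8 s, in which the tool goes at most 62.5 mm and 10.7 degrees, less where a joint would pass 70% of its speed; a pose out of reach is approached as far as the arm can. A call with a gripper value outside its range is refused whole. The fingers move at their own pace and stop on an object; FORCE is the grip in N (left out, the last holds). Time passes only in rows, so rows that do not move let the fingers close. It gives the time, the measured TCP pose, the force and the opening at its end, in the units of the state.
- ctrl.observe(): the state, without advancing time (a new reading comes with each control period).
- ctrl.read_camera(name): name is "scene" or "top" or "wrist"; returns the picture (384x512x3 uint8, red, green, blue); there is no depth.
- ctrl.camera_params(name): a dict with "intrinsics" (3x3 intrinsics, pixels), "k1" (the pictures are not rectified: a ray, as slopes to the right and down, at radius r is drawn at 1 + k1 r^2 times it, then the intrinsics apply), "R" (3x3) and "t" (3): a world point X has camera coordinates R X + t. Camera axes: x right, y down, z forward; pixel columns grow to the right and rows downward; lengths in m; the calibration is good to about 2 mm. A picture is of the moment at which its call begins: read the wrist's pose just before it. camera_params takes no time and is no camera call; for the wrist camera it gives the pose at the moment of the call.
- ctrl.hand_in(): hands the job in, once; it reports no verdict.
The state is a dict: "clock": time; "joint_positions": joint angles; "dq": joint speeds; "joint_efforts": joint torques, N m; "tcp_pos": TCP position; "ee_rot": TCP orientation; "force": force on the tool from outside, world axes, zero at the start; "wrist_torque": the same for the moment, N m; "gripper_width": opening from 0.0 (shut) to 1.0 (fully open).
Only numpy, scipy, OpenCV 4.12 (cv2) and the standard library are available. Lean on these libraries where they do the work, as an engineer would, in place of code of your own. Each camera call takes 0.05 s, during which the arm holds its last target. There are 200 camera calls.

TASK

Wind the handwheel clockwise until the jar lift comes up hard against its stop, then back the wheel off a quarter turn. After that get all the mosaic tiles into the jar through the funnel, both the ones in the scoops and any strays lying loose on the bench, and stand each empty scoop upright back on the rubber mat; leave the other things on the bench alone.

Things in the scene. Friction and masses are not known exactly. Their poses are not given: they have to be found in the camera images.
- wheel (a joint): turning angle (rad) of the handwheel; it grows as the wheel is turned clockwise seen from above, which screws the jar up by 1.2 mm per rad. The wheel turns about a vertical axis, stiffly (about 3 N at the crank handle), and stays where it is left. The upper stop is hard and not marked: some 1.3 to 2.6 turns clockwise of the start, it must be felt
- wheel_hub (a point): centre of the top of the handwheel's rim, on its axis. The wheel is dark steel, 120 mm across, rim top 59 mm above the table
- crank_grip (a point): grip point on the wheel's crank handle: an upright dark wooden cylinder, 18 mm thick, 48 mm tall, standing on the rim 52 mm from the axis and free to spin about itself; the point lies on its centreline, 34 mm above the rim top and 16 mm below the handle's top (93 mm above the table)
- funnel_mouth (a point): centre of the rim of the wide steel funnel, 198 mm above the table; rim 134 mm across, 45-degree cone, throat 41 mm wide. It is fixed on the station, above the jar. Station: a grey base with the jar and funnel at one end and the wheel 190 mm away at the other (the robot's right)
- jar_floor (a point): centre of the inner floor of the narrow clear jar held on the screw lift right under the funnel; inner width 50 mm, 66 mm deep. It moves up and down with the wheel
- mat: black rubber mat, 210 (x) x 230 (y) x 4 mm, fixed to the table; origin at the centre of its underside
- scoop0: steel scoop, 130 g: open channel 104 mm long (own x -54 to 50), 50 wide (y), floor 3, side walls 25 high, open at the -x end (pouring lip). At the +x end an upright wooden grip board: x 40 to 54 mm, 44 wide in y, top 79 mm above the underside, free from 33 mm up. Origin: centre of underside, z up. Tiles slide out when the lip is dipped 40 degrees or so.
- tile00: mosaic tile, a terracotta 13 x 13 x 11 mm chunk, 10 g, lying in scoop0 at the start; origin at the centre of one 13 x 13 face.
- tile01: mosaic tile, a white 13 x 13 x 11 mm chunk, 10 g, lying in scoop0 at the start; origin at the centre of one 13 x 13 face.
- tile02: mosaic tile, a white 13 x 13 x 11 mm chunk, 10 g, lying in scoop0 at the start; origin at the centre of one 13 x 13 face.
- scoop1: steel scoop, 130 g: open channel 104 mm long (own x -54 to 50), 50 wide (y), floor 3, side walls 25 high, open at the -x end (pouring lip). At the +x end an upright wooden grip board: x 40 to 54 mm, 44 wide in y, top 79 mm above the underside, free from 33 mm up. Origin: centre of underside, z up. Tiles slide out when the lip is dipped 40 degrees or so.
- tile10: mosaic tile, a terracotta 13 x 13 x 11 mm chunk, 10 g, lying in scoop1 at the start; origin at the centre of one 13 x 13 face.
- tile11: mosaic tile, a white 13 x 13 x 11 mm chunk, 10 g, lying in scoop1 at the start; origin at the centre of one 13 x 13 face.
- tile12: mosaic tile, a white 13 x 13 x 11 mm chunk, 10 g, lying in scoop1 at the start; origin at the centre of one 13 x 13 face.
- stray0: stray mosaic tile, the same white 13 x 13 x 11 mm chunk, 10 g, lying loose on the bench at the start; origin at the centre of one 13 x 13 face. May be absent
- stray1: stray mosaic tile, the same terracotta 13 x 13 x 11 mm chunk, 10 g, lying loose on the bench at the start; origin at the centre of one 13 x 13 face. May be absent
- stray2: stray mosaic tile, the same white 13 x 13 x 11 mm chunk, 10 g, lying loose on the bench at the start; origin at the centre of one 13 x 13 face. May be absent
- glue: glue bottle, white, 48 mm wide, 130 mm tall; leave it alone
- lidjar: amber glass jar with a lid, 72 mm wide, 85 mm tall; leave it alone
- stone: whetstone, a 50 x 30 x 18 mm grey block lying on the table; leave it alone
Things that resemble listed ones, but are neither listed nor needed, are in the scene too. Leave any red or turquoise look-alike of the scoop0 alone.

How it is judged:
On the way, in this order (a step that is already met when the one before it is completed fails the run):
1. the handwheel has been wound clockwise to its stop (value of joint wheel above 18.73 rad), for 0.1 s.
2. the wheel has been backed off a quarter turn (60 to 120 degrees) from the stop (value of joint wheel between 16.76 and 17.8 rad and velocity of joint wheel between -0.1 and 0.1 rad/s), for 0.2 s.
3. all tiles are in the jar (horizontal distance between each of tile00, tile01, tile02, tile10, tile11, tile12, stray0, stray1, stray2 and jar_floor below 0.026 m and z of tile00 in the frame of jar_floor between -0.004 and 0.06 m and z of tile01 in the frame of jar_floor between -0.004 and 0.06 m and z of tile02 in the frame of jar_floor between -0.004 and 0.06 m and z of tile10 in the frame of jar_floor between -0.004 and 0.06 m and z of tile11 in the frame of jar_floor between -0.004 and 0.06 m and z of tile12 in the frame of jar_floor between -0.004 and 0.06 m and z of stray0 in the frame of jar_floor between -0.004 and 0.06 m and z of stray1 in the frame of jar_floor between -0.004 and 0.06 m and z of stray2 in the frame of jar_floor between -0.004 and 0.06 m), for 0.2 s.
At the end, for the whole second after the job is handed in: The wheel stands 60 to 120 degrees back from its stop, all tiles lie in the jar, and every scoop stands upright (within 0.15 rad), at rest, with its centre over the rubber mat (all of step 3 and value of joint wheel between 16.76 and 17.8 rad and x of scoop0 in the frame of mat between -0.105 and 0.105 m and y of scoop0 in the frame of mat between -0.115 and 0.115 m and height (world z) of each of scoop0, scoop1 below 0.015 m and angle between each of scoop0, scoop1's own z axis and vertical below 0.15 rad and linear speed of each of scoop0, scoop1 below 0.02 m/s and x of scoop1 in the frame of mat between -0.105 and 0.105 m and y of scoop1 in the frame of mat between -0.115 and 0.115 m); the robot touches nothing.
It fails at once if a bystander was pushed more than 40 mm or knocked over (distance of any of glue, lidjar, stone from where it was at the start of the episode above 0.04 m or angle between any of glue, lidjar, stone's own z axis and vertical above 0.6 rad).
It fails at once if tiles were put in the jar while the wheel was not backed off from its stop by roughly a quarter turn (((horizontal distance between tile00 and jar_floor below 0.026 m and z of tile00 in the frame of jar_floor between -0.004 and 0.06 m) or (horizontal distance between tile01 and jar_floor below 0.026 m and z of tile01 in the frame of jar_floor between -0.004 and 0.06 m) or (horizontal distance between tile02 and jar_floor below 0.026 m and z of tile02 in the frame of jar_floor between -0.004 and 0.06 m) or (horizontal distance between tile10 and jar_floor below 0.026 m and z of tile10 in the frame of jar_floor between -0.004 and 0.06 m) or (horizontal distance between tile11 and jar_floor below 0.026 m and z of tile11 in the frame of jar_floor between -0.004 and 0.06 m) or (horizontal distance between tile12 and jar_floor below 0.026 m and z of tile12 in the frame of jar_floor between -0.004 and 0.06 m) or (horizontal distance between stray0 and jar_floor below 0.026 m and z of stray0 in the frame of jar_floor between -0.004 and 0.06 m) or (horizontal distance between stray1 and jar_floor below 0.026 m and z of stray1 in the frame of jar_floor between -0.004 and 0.06 m) or (horizontal distance between stray2 and jar_floor below 0.026 m and z of stray2 in the frame of jar_floor between -0.004 and 0.06 m)) and (value of joint wheel below 16.15 rad or value of joint wheel above 18.35 rad)).
Of stray0, stray1, stray2 only 1 to 3 are there at a start; the rules pass over those that are not, and their reading is None.
At some moment in a run one of scoop0, scoop1, stray0, stray1, stray2 may be knocked a few centimetres aside while the robot is not near it.
It also fails if it takes over 210 s, if anything falls off the work surface, if the arm or the gripper's body presses on something with over 40 N, if the wrist force passes 120 N, or if a joint passes its speed limit or range.

## Working session

There is one attempt and no reset: what is moved stays moved. The work goes in short steps, Python scripts to look and compute and a shell command to move; the robot and the scene stay as the last step left them, time stands still between calls to the robot, and variables do not carry over. Pictures are saved under pics/ and viewed, about 12 in all and at most 16, crops included, and the job is handed in when it is done.

```bash
mkdir -p pics; cat > h.py <<'E'
import numpy as np, cv2
from cell import ctrl
from scipy.spatial.transform import Rotation as Ro
def snap(c,f):
    P=ctrl.camera_params(c); im=ctrl.read_camera(c); cv2.imwrite('pics/'+f,im[:,:,::-1]); np.save('pics/'+c+'.npy',im)
    np.savez('pics/'+f+'.npz',K=P['intrinsics'],k1=P['k1'],R=P['R'],t=P['t']); return im
def pr(f):
    return np.load('pics/'+f+'.npz')
def ray(P,u,v):
    K=P['K'];d=cv2.undistortPoints(np.array([[[u,v]]],float),K,np.array([float(P['k1']),0,0,0,0]))[0,0]
    R=P['R'];return -R.T@P['t'],R.T@np.array([d[0],d[1],1.])
def at(P,u,v,z):
    o,d=ray(P,u,v);return o+d*(z-o[2])/d[2]
def proj(P,X):
    c=P['R']@np.array(X,float)+P['t'];p=c[:2]/c[2];p=p*(1+float(P['k1'])*(p@p));return P['K'][:2,:2]@p+P['K'][:2,2]
def st():
    s=ctrl.observe();print({k:np.round(s[k],4).tolist() for k in s});return s
def crop(f,g,x0,y0,x1,y1,s):
    im=cv2.imread('pics/'+f)[y0:y1,x0:x1];cv2.imwrite('pics/'+g,cv2.resize(im,None,fx=s,fy=s,interpolation=cv2.INTER_CUBIC))
E
python3 - <<'E'
from h import *
st()
snap('top','t0.png');snap('scene','s0.png')
print(Ro.from_quat(ctrl.observe()['ee_rot']).as_matrix().round(3))
for f in('t0.png','s0.png'):
    P=pr(f);print(-P['R'].T@P['t'],P['K'],P['k1'],P['R'].round(2))
E
python3 -c "
import cv2
for f in('t0','s0'):
    cv2.imwrite(f'pics/{f}b.png',cv2.resize(cv2.imread(f'pics/{f}.png'),(800,600),interpolation=2))"
```

```text
{'clock': 0.0, 'joint_positions': [1.342, 0.3142, -0.0481, 1.2102, 0.0, 1.5709], 'dq': [0.0002, -0.0009, -0.0021, -0.001, -0.0013, -0.0009], 'joint_efforts': [0.0027, -53.9591, 33.9748, 0.0192, 0.0003, 0.0], 'tcp_pos': [0.136, 0.5838, 0.2304], 'ee_rot': [0.1142, 0.9935, -0.0008, -0.0001], 'force': [-0.379, 0.4401, -1.0053], 'wrist_torque': [0.0436, -0.0335, 0.0011], 'gripper_width': 1.001}
[[-0.974  0.227 -0.   ]
 [ 0.227  0.974 -0.001]
 [ 0.    -0.002 -1.   ]]
[0.2678528  0.00448965 1.54307995] [[455.17475932   0.         258.2245337 ]
 [  0.         455.17475932 193.52330653]
 [  0.           0.           1.        ]] 0.04809141402366072 [[-0.03 -1.   -0.  ]
 [-0.98  0.03 -0.18]
 [ 0.18 -0.   -0.98]]
[ 1.10956652 -0.1051592   0.99730141] [[368.51992414   0.         262.32988482]
 [  0.         368.51992414 186.12065784]
 [  0.           0.           1.        ]] -0.008255689929163201 [[ 0.2   0.98 -0.  ]
 [ 0.82 -0.17 -0.55]
 [-0.54  0.11 -0.84]]
```

View pics/t0b.png

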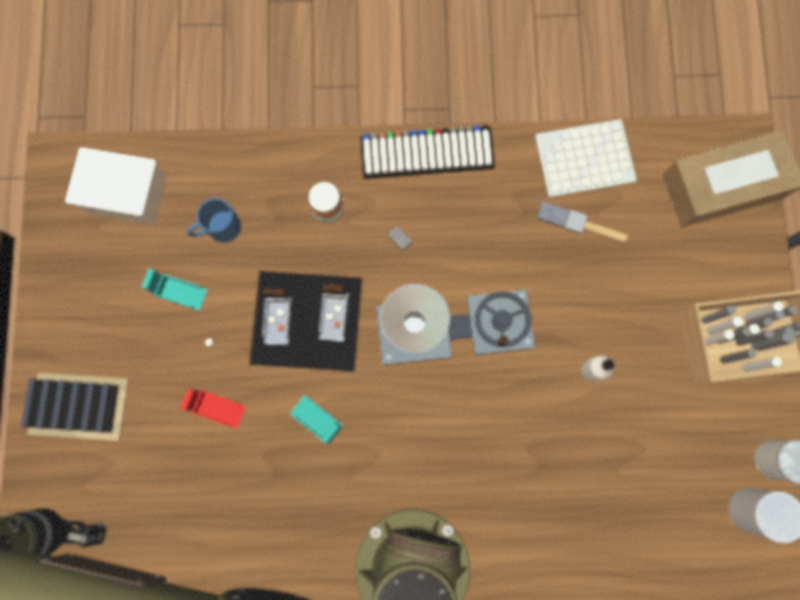

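View pics/s0b.png

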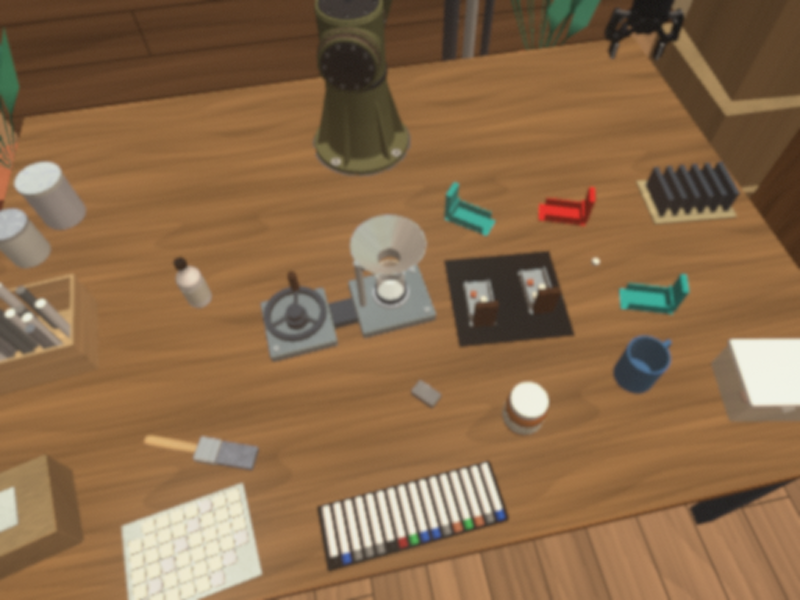

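The top view shows the mat at b(305,320), with scoop0/1 at about (277,320) and (333,317), grips away from the robot. The funnel is at (414,318), the wheel at (503,320), and a white stray at (208,342). The scene view shows the crank handle at (293,283). I'll enlarge crops next.

```bash
python3 - <<'E'
from h import *
crop('t0.png','c1.png',150,165,350,245,4)
crop('s0.png','c2.png',160,130,400,230,3.33)
a=cv2.imread('pics/c1.png');b=cv2.imread('pics/c2.png')[:, :800];b=cv2.resize(b,(800,280)) if b.shape[0]>280 else b
print(a.shape,cv2.imread('pics/c2.png').shape,b.shape)
cv2.imwrite('pics/c12.png',np.vstack([a,b[:280]]))
# small blobs search on top: differ from local median
im=cv2.imread('pics/t0.png');d=np.abs(im.astype(int)-cv2.medianBlur(im,21).astype(int)).sum(2)
m=(d>45).astype(np.uint8);n,l,s,c=cv2.connectedComponentsWithStats(m)
for i in range(1,n):
    if 8<s[i,4]<70 and 90<c[i][1]<330:
        X=at(pr('t0.png'),*c[i],0.006);print(c[i].round(1),s[i,4],X.round(3),im[int(c[i][1]),int(c[i][0])])
E
```

```text
(320, 800, 3) (333, 799, 3) (280, 800, 3)
[436.9 103.9] 29 [ 0.857 -0.638  0.006] [109 148 175]
[ 13.9 107.2] 10 [0.886 0.85  0.006] [109 147 190]
[  4.2 113.7] 12 [0.863 0.882 0.006] [ 93 124 158]
[446.6 133.2] 33 [ 0.749 -0.661  0.006] [104 143 168]
[505.9 146.5] 14 [ 0.694 -0.856  0.006] [ 97 134 173]
[508.2 161.8] 17 [ 0.64  -0.858  0.006] [100 139 179]
[242.1 198.3] 22 [0.539 0.057 0.006] [154 155 148]
[133.3 218.6] 34 [0.479 0.427 0.006] [219 236 234]
[284.4 225.4] 56 [ 0.441 -0.085  0.006] [165 161 152]
[247.3 229.1] 61 [0.432 0.042 0.006] [183 180 170]
[223.6 233.5] 67 [0.42  0.122 0.006] [43 40 38]
[506.4 240.2] 19 [ 0.373 -0.818  0.006] [ 70 106 140]
[  0. 255.] 29 [0.371 0.86  0.006] [41 52 61]
[ 33.1 248.1] 43 [0.39  0.755 0.006] [50 51 49]
[ 42.8 248.8] 39 [0.387 0.723 0.006] [45 47 49]
[ 52.1 249.4] 41 [0.384 0.692 0.006] [47 47 47]
[ 61.7 249.8] 38 [0.382 0.661 0.006] [47 48 49]
[ 26.8 257.7] 34 [0.359 0.773 0.006] [97 84 82]
[ 36.3 258.4] 36 [0.356 0.742 0.006] [101  91  85]
[ 45.5 259.6] 37 [0.351 0.712 0.006] [96 84 81]
[ 55.4 259.6] 38 [0.35  0.679 0.006] [98 89 84]
[ 64.6 261.1] 39 [0.344 0.649 0.006] [96 86 81]
[ 29.7 268. ] 44 [0.326 0.761 0.006] [49 49 50]
[ 39.1 268.9] 45 [0.321 0.73  0.006] [47 48 48]
[ 48.9 269.4] 43 [0.319 0.699 0.006] [53 53 53]
[ 58.2 270.7] 37 [0.314 0.668 0.006] [44 46 49]
[485.9 287.5] 36 [ 0.221 -0.732  0.006] [123 143 156]
[485.2 298.7] 12 [ 0.186 -0.725  0.006] [130 148 156]
[470.4 317.3] 13 [ 0.129 -0.671  0.006] [126 137 149]
```

View pics/c12.png

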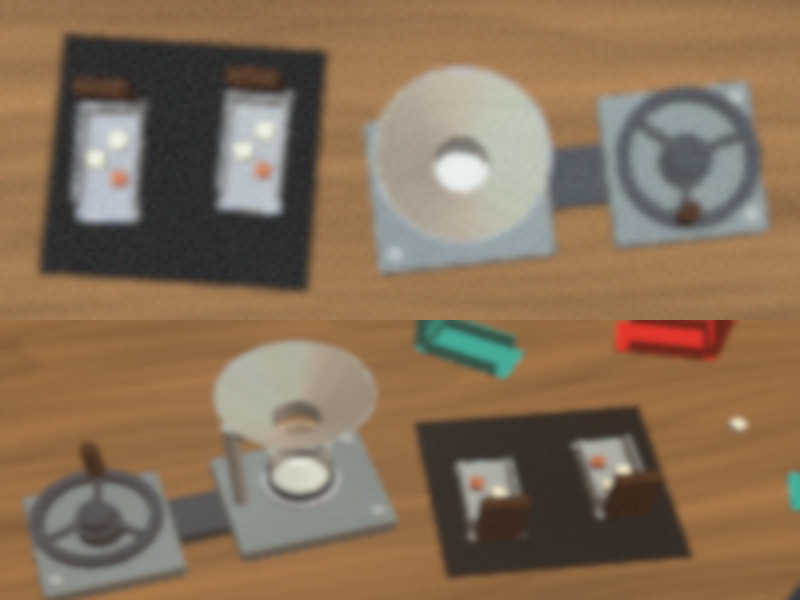

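The crops show three tiles in each scoop, the rim centred at crop (688,158), the handle top near (688,212), and the funnel rim at (464,154). The handle points toward the robot.

```bash
python3 - <<'E'
from h import *
P=pr('t0.png');C=lambda u,v,z:at(P,150+(u-1.5)/4,165+(v-1.5)/4,z).round(4)
print('hub',C(688,158,.059),'l r t b',C(617,158,.059),C(760,158,.059),C(688,87,.059),C(688,229,.059))
print('crank top',C(688,212,.109),'funnel',C(464,154,.198),C(375,154,.198),C(553,154,.198),C(464,66,.198),C(464,242,.198))
print('mat',[C(*p,.004) for p in((65,34),(327,50),(307,290),(40,272))])
print('scoopL grip top',C(75,85,.083),C(131,85,.083),'lip',C(75,222,.007),C(139,222,.007))
print('scoopR grip top',C(228,75,.083),C(283,75,.083),'lip',C(217,211,.007),C(281,213,.007))
print('stray',at(P,133.3,218.6,.006))
hsv=cv2.cvtColor(cv2.imread('pics/t0.png'),cv2.COLOR_BGR2HSV)
for p in((120,179),(262,170)):
    print(hsv[165+p[1]//4,150+p[0]//4])
print(hsv[200,120])
Q=pr('s0.png');
for name,X in dict(hub=(.452,-.2,.059)).items(): print(proj(Q,X))
D=lambda u,v,z:at(Q,160+(u-1)/3.33,130+(v-320-1)/3.33/280*333*0+130*0+ (v-320)/(280/100),z).round(4)
print('scene: crank top',D(90,446,.109),'hub',D(96,517,.059),'stray',D(738,424,.006),'funnel',D(296,394,.198))
for f,n in(('t0.png','top'),('s0.png','scene')):
    b=cv2.GaussianBlur(cv2.imread('pics/'+f),(3,3),0).astype(float); ratio=b[:,:,2]/(b[:,:,1]+1)
    m=((ratio>1.55)&(b[:,:,2]>120)).astype(np.uint8);k,l,s,c=cv2.connectedComponentsWithStats(m)
    for i in range(1,k):
        if 3<s[i,4]<200: print(n,c[i].round(1),s[i,4],at(pr(f),*c[i],.006).round(3))
E
```

```text
hub [ 0.5024 -0.2067  0.059 ] l r t b [ 0.5041 -0.1483  0.059 ] [ 0.5008 -0.2659  0.059 ] [ 0.5621 -0.2099  0.059 ] [ 0.4437 -0.2036  0.059 ]
crank top [ 0.4513 -0.1973  0.109 ] funnel [ 0.4882 -0.0198  0.198 ] [0.4901 0.0468 0.198 ] [ 0.4863 -0.0863  0.198 ] [ 0.5555 -0.0218  0.198 ] [ 0.4221 -0.0177  0.198 ]
mat [array([0.6351, 0.3188, 0.004 ]), array([0.6145, 0.0925, 0.004 ]), array([0.4075, 0.1128, 0.004 ]), array([0.4293, 0.3379, 0.004 ])]
scoopL grip top [0.5732 0.2942 0.083 ] [0.5719 0.2485 0.083 ] lip [0.4705 0.3082 0.007 ] [0.4689 0.2541 0.007 ]
scoopR grip top [0.578  0.1693 0.083 ] [0.5768 0.1243 0.083 ] lip [0.4764 0.188  0.007 ] [0.4732 0.1337 0.007 ]
stray [0.47935913 0.42690592 0.006     ]
[  9 117 203]
[ 10 121 204]
[ 15 123 149]
[188.82276328 183.87662244]
scene: crank top [ 0.4543 -0.198   0.109 ] hub [ 0.5107 -0.2066  0.059 ] stray [0.4795 0.4287 0.006 ] funnel [ 0.4926 -0.0168  0.198 ]
top [280.  83.] 11 [ 0.955 -0.088  0.006]
scene [  2.2 116.2] 108 [-0.029 -0.854  0.006]
scene [339.3 270.4] 11 [0.792 0.179 0.006]
scene [306.5 333.8] 13 [0.936 0.044 0.006]
scene [292.  337.5] 14 [0.937 0.005 0.006]
scene [257.4 346.7] 26 [ 0.941 -0.085  0.006]
```

Hub (0.503,-0.206) and handle (0.452,-0.198) are 52 mm apart, and hub to funnel is 188 mm, so both agree with the given sizes. Next I square the tool to world axes (tool x = -X, y = +Y), raise it and go to the crank.

```bash
python3 -m pendant '[[0.055,0,0,-0.035,-0.115],[0.055,0,0,-0.035,-0.114],[0.055,-0.045,-0.041,0,0],[0.055,-0.045,-0.041,0,0],[0.055,-0.045,-0.041,0,0],[0.055,-0.045,-0.041,0,0],[0.055,-0.045,-0.041,0,0],[0.055,-0.045,-0.041,0,0],[0.055,-0.045,-0.041,0,0],[0.055,0,-0.055,0,0],[0.055,0,-0.055,0,0],[0.055,0,-0.055,0,0],[0.055,0,-0.055,0,0],[0.055,0,-0.055,0,0],[0.055,0,-0.055,0,0],[0.055,0,-0.055,0,0],[0.055,0,-0.055,0,0],[0.055,0,-0.055,0,0],[0.055,0,0,0,0]]' 40
cat > to.py <<'E'
import sys
from h import *
s=ctrl.observe();M=Ro.from_quat(s['ee_rot']).as_matrix();t=np.array([float(a) for a in sys.argv[1:4]])
print('clock',round(s['clock'],2),'tcp',np.round(s['tcp_pos'],4),'yaw(y_t from +Y, cw deg)',np.degrees(np.arctan2(M[0,1],M[1,1])).round(2),'delta tool',(M.T@(t-s['tcp_pos'])).round(4),'F',np.round(s['force'],1),'w',round(s['gripper_width']*85.4,1))
E
python3 to.py .4515 -.1975 .074
```

```text
clock: 2.48
tcp_pos: [0.4506, -0.2007, 0.3006]
ee_rot: [0.003, 1.0, -0.0, -0.001]
force: [-0.2, 0.7, -0.3]
gripper_width: 0.642
clock 2.48 tcp [ 0.4506 -0.2007  0.3006] yaw(y_t from +Y, cw deg) 0.3 delta tool [-0.0011  0.0032  0.2266] F [-0.2  0.7 -0.3] w 54.8
```

```bash
python3 -m pendant '[[0.055,-0.001,0.003,0.05,0],[0.055,0,0,0.05,0],[0.055,0,0,0.05,0],[0.055,0,0,0.04,0],[0.055,0,0,0.036,0],[0.01,0,0,0,0],[0.01,0,0,0,0],[0.01,0,0,0,0],[0.01,0,0,0,0]]' 60
python3 to.py .4515 -.1975 .074; python3 - <<'E'
from h import *
snap('scene','s1.png');crop('s1.png','s1c.png',120,60,320,210,4)
E
```

```text
clock: 3.6
tcp_pos: [0.453, -0.1948, 0.0766]
ee_rot: [-0.0, 1.0, -0.0, 0.001]
force: [-2.1, 0.7, 3.1]
gripper_width: 0.192
clock 3.6 tcp [ 0.453  -0.1948  0.0766] yaw(y_t from +Y, cw deg) -0.01 delta tool [ 0.0015 -0.0027  0.0026] F [-2.1  0.7  3.1] w 16.4
```

View pics/s1c.png

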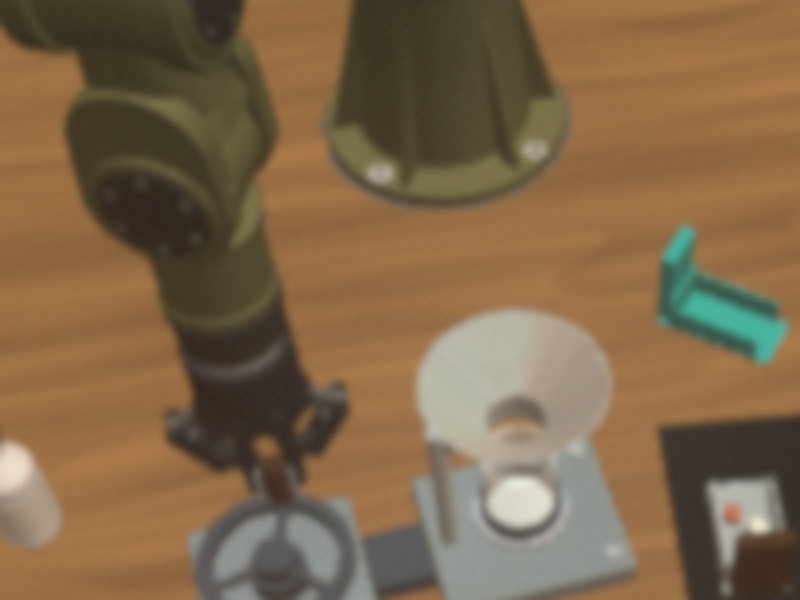

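The handle is held between the fingers at crop (275,470), clear of the rim. A script works out the circle steps in tool axes.

```bash
cat > circ.py <<'E'
import sys; import numpy as np
p0,st,n=map(float,sys.argv[1:4]); p=np.radians(p0-st*np.arange(int(n)+1))
X=np.round(-52*np.cos(p),0);Y=np.round(52*np.sin(p),0)
print(' '.join(f'({a:.0f},{b:.0f})' for a,b in zip(np.diff(X),np.diff(Y))))
E
python3 circ.py 168 18 20
```

```text
(-6,15) (-10,13) (-14,9) (-16,4) (-16,-1) (-15,-6) (-13,-10) (-9,-14) (-4,-16) (1,-16) (6,-15) (10,-13) (14,-9) (16,-4) (16,1) (15,6) (13,10) (9,14) (4,16) (-1,16)
```

First a quarter turn as a test, then the force and position.

```bash
python3 -m pendant '[[0.01,-0.006,0.015,0,0],[0.01,-0.010,0.013,0,0],[0.01,-0.014,0.009,0,0],[0.01,-0.016,0.004,0,0],[0.01,-0.016,-0.001,0,0],[0.01,0,0,0,0]]'
python3 to.py .4515 -.1975 .074
```

```text
clock: 4.4
tcp_pos: [0.5172, -0.156, 0.0766]
ee_rot: [-0.0, 1.0, -0.002, 0.002]
force: [1.2, -5.8, 3.6]
gripper_width: 0.192
clock 4.4 tcp [ 0.5172 -0.156   0.0766] yaw(y_t from +Y, cw deg) -0.01 delta tool [ 0.0657 -0.0415  0.0025] F [ 1.2 -5.8  3.6] w 16.4
```

```bash
python3 -m pendant '[[0.01,-0.015,-0.006,0,0],[0.01,-0.013,-0.010,0,0],[0.01,-0.009,-0.014,0,0],[0.01,-0.004,-0.016,0,0],[0.01,0.001,-0.016,0,0],[0.01,0.006,-0.015,0,0],[0.01,0.010,-0.013,0,0],[0.01,0.014,-0.009,0,0],[0.01,0.016,-0.004,0,0],[0.01,0.016,0.001,0,0],[0.01,0,0,0,0]]'
python3 to.py .4515 -.1975 .074
python3 -m pendant '[[0.01,0.015,0.006,0,0],[0.01,0.013,0.010,0,0],[0.01,0.009,0.014,0,0],[0.01,0.004,0.016,0,0],[0.01,-0.001,0.016,0,0],[0.01,0,0,0,0]]'
python3 to.py .4515 -.1975 .074
```

```text
clock: 5.78
tcp_pos: [0.4914, -0.2569, 0.0765]
ee_rot: [0.0, 1.0, -0.0, 0.0]
force: [-1.8, 0.8, 10.5]
gripper_width: 0.194
clock 5.78 tcp [ 0.4914 -0.2569  0.0765] yaw(y_t from +Y, cw deg) 0.03 delta tool [0.0399 0.0594 0.0024] F [-1.8  0.8 10.5] w 16.5
clock: 6.52
tcp_pos: [0.4532, -0.1938, 0.0765]
ee_rot: [-0.001, 1.0, 0.0, 0.001]
force: [1.1, 3.0, 9.5]
gripper_width: 0.196
clock 6.53 tcp [ 0.4532 -0.1938  0.0765] yaw(y_t from +Y, cw deg) -0.08 delta tool [ 0.0017 -0.0037  0.0025] F [1.1 3.  9.5] w 16.8
```

One full turn done, with forces of 3–6 N. Next comes a safe quarter turn, then 9° steps in short batches, each followed by a force check that stops the chain.

```bash
cat > chk.py <<'E'
import sys
from h import *
s=ctrl.observe();f=np.hypot(*s['force'][:2]);d=np.array(s['tcp_pos'][:2])-[.5035,-.2065]
print('t',round(s['clock'],2),'phi',np.degrees(np.arctan2(d[1],d[0])).round(1),'r',np.hypot(*d).round(4),'F',np.round(s['force'],1),'w',round(s['gripper_width'],3));sys.exit(int(f>14))
E
python3 circ.py 78 9 40
python3 -m pendant '[[0.01,-0.006,0.015,0,0],[0.01,-0.010,0.013,0,0],[0.01,-0.014,0.009,0,0],[0.01,-0.016,0.004,0,0],[0.01,-0.016,-0.001,0,0],[0.01,0,0,0,0]]' >/dev/null; python3 chk.py
```

```text
(-8,-2) (-7,-4) (-7,-5) (-6,-5) (-5,-7) (-4,-7) (-2,-8) (-2,-8) (0,-8) (1,-8) (2,-8) (4,-7) (5,-7) (5,-6) (7,-5) (7,-4) (8,-2) (8,-2) (8,0) (8,1) (8,2) (7,4) (7,5) (6,5) (5,7) (4,7) (2,8) (2,8) (0,8) (-1,8) (-2,8) (-4,7) (-5,7) (-5,6) (-7,5) (-7,4) (-8,2) (-8,2) (-8,0) (-8,-1)
t 7.28 phi 76.1 r 0.0522 F [ 1.1 -2.7  8.4] w 0.188
```

```bash
p="python3 -m pendant"; 
python3 -m pendant '[[0.01,-0.008,-0.002,0,0],[0.01,-0.007,-0.004,0,0],[0.01,-0.007,-0.005,0,0]]' >/dev/null; python3 chk.py &&
python3 -m pendant '[[0.01,-0.006,-0.005,0,0],[0.01,-0.005,-0.007,0,0],[0.01,-0.004,-0.007,0,0]]' >/dev/null && python3 chk.py &&
python3 -m pendant '[[0.01,-0.002,-0.008,0,0],[0.01,-0.002,-0.008,0,0],[0.01,0,-0.008,0,0]]' >/dev/null && python3 chk.py &&
python3 -m pendant '[[0.01,0.001,-0.008,0,0],[0.01,0.002,-0.008,0,0],[0.01,0.004,-0.007,0,0]]' >/dev/null && python3 chk.py &&
python3 -m pendant '[[0.01,0.005,-0.007,0,0],[0.01,0.005,-0.006,0,0],[0.01,0.007,-0.005,0,0]]' >/dev/null && python3 chk.py &&
python3 -m pendant '[[0.01,0.007,-0.004,0,0],[0.01,0.008,-0.002,0,0],[0.01,0.008,-0.002,0,0]]' >/dev/null && python3 chk.py &&
python3 -m pendant '[[0.01,0.008,0,0,0],[0.01,0.008,0.001,0,0],[0.01,0.008,0.002,0,0]]' >/dev/null && python3 chk.py &&
python3 -m pendant '[[0.01,0.007,0.004,0,0],[0.01,0.007,0.005,0,0],[0.01,0.006,0.005,0,0]]' >/dev/null && python3 chk.py
```

```text
t 7.65 phi 51.6 r 0.0523 F [-3.7  0.8 12.5] w 0.19
t 8.03 phi 25.0 r 0.0523 F [-3.   2.2 13.4] w 0.191
t 8.4 phi -1.8 r 0.0522 F [-0.6  3.5 10.7] w 0.19
t 8.78 phi -28.5 r 0.0521 F [2.  1.7 8.3] w 0.188
t 9.15 phi -56.1 r 0.052 F [3.5 1.6 7.1] w 0.194
t 9.53 phi -83.3 r 0.0519 F [4.1 1.6 7.8] w 0.19
t 9.9 phi -110.3 r 0.0519 F [3.4 1.  6.5] w 0.196
t 10.28 phi -137.6 r 0.0518 F [ 3.2 -0.8  6.9] w 0.189
```

```bash

python3 -m pendant '[[0.01,0.005,0.007,0,0],[0.01,0.004,0.007,0,0],[0.01,0.002,0.008,0,0]]' >/dev/null; python3 chk.py &&
python3 -m pendant '[[0.01,0.002,0.008,0,0],[0.01,0,0.008,0,0],[0.01,-0.001,0.008,0,0]]' >/dev/null && python3 chk.py &&
python3 -m pendant '[[0.01,-0.002,0.008,0,0],[0.01,-0.004,0.007,0,0],[0.01,-0.005,0.007,0,0]]' >/dev/null && python3 chk.py &&
python3 -m pendant '[[0.01,-0.005,0.006,0,0],[0.01,-0.007,0.005,0,0],[0.01,-0.007,0.004,0,0]]' >/dev/null && python3 chk.py &&
python3 -m pendant '[[0.01,-0.008,0.002,0,0],[0.01,-0.008,0.002,0,0],[0.01,-0.008,0,0,0],[0.01,-0.008,-0.001,0,0]]' >/dev/null && python3 chk.py &&
python3 -m pendant '[[0.01,-0.008,-0.002,0,0],[0.01,-0.007,-0.004,0,0],[0.01,-0.007,-0.005,0,0]]' >/dev/null && python3 chk.py &&
python3 -m pendant '[[0.01,-0.006,-0.005,0,0],[0.01,-0.005,-0.007,0,0],[0.01,-0.004,-0.007,0,0]]' >/dev/null && python3 chk.py &&
python3 -m pendant '[[0.01,-0.002,-0.008,0,0],[0.01,-0.002,-0.008,0,0],[0.01,0,-0.008,0,0]]' >/dev/null && python3 chk.py
```

```text
t 10.65 phi -165.1 r 0.0517 F [-0.6 -4.8 10.1] w 0.195
t 11.03 phi -177.3 r 0.0515 F [ -6.1 -61.8 -13.7] w 0.194
```

The stop shows at phi≈-177°, where the force jumps to 62 N. I hold for two rows to satisfy the dwell, then ease off.

```bash

python3 -m pendant '[[0.01,0,0,0,0],[0.01,0,0,0,0]]' >/dev/null; python3 chk.py
python3 -m pendant '[[0.01,0,-0.006,0,0],[0.01,0,0,0,0]]' >/dev/null; python3 chk.py
python3 -m pendant '[[0.01,0,-0.004,0,0],[0.01,0,0,0,0]]' >/dev/null; python3 chk.py
```

```text
t 11.28 phi -176.9 r 0.0516 F [ -4.3 -48.6  -8.6] w 0.192
t 11.53 phi -176.3 r 0.0516 F [ -3.2 -28.7   0. ] w 0.189
t 11.78 phi -175.9 r 0.0516 F [ -3.6 -17.6   6.1] w 0.188
```

```bash
python3 circ.py -175 -9 10
```

```text
(-2,-8) (-2,-7) (-4,-8) (-5,-6) (-6,-6) (-6,-5) (-8,-3) (-7,-3) (-8,-1) (-9,0)
```

```bash
python3 -m pendant '[[0.01,0,-0.004,0,0],[0.01,-0.002,-0.008,0,0],[0.01,-0.002,-0.007,0,0],[0.01,-0.004,-0.008,0,0],[0.01,-0.005,-0.006,0,0],[0.01,-0.006,-0.006,0,0],[0.01,-0.006,-0.005,0,0],[0.01,-0.008,-0.003,0,0],[0.01,-0.007,-0.003,0,0],[0.01,-0.008,-0.001,0,0],[0.01,-0.009,0,0,0],[0.01,0,0,0,0],[0.01,0,0,0,0],[0.01,0,0,0,0]]'; python3 chk.py
```

```text
clock: 13.52
tcp_pos: [0.5104, -0.2578, 0.0766]
ee_rot: [0.0, 1.0, -0.002, 0.001]
force: [1.4, -5.9, 5.1]
gripper_width: 0.194
t 13.53 phi -82.4 r 0.0517 F [ 1.4 -5.9  5.1] w 0.194
```

Backed off about 93°. Release, rise and go over the mat to look with the wrist camera.

```bash
python3 -m pendant '[[0.05,0,0,0,0],[0.05,0,0,0,0],[0.05,0,0,0,0],[0.05,0,0,-0.05,0],[0.05,0,0,-0.06,0],[0.05,0,0,-0.06,0],[0.05,0,0,-0.06,0],[0.07,0,0.06,0,0],[0.07,0,0.06,0,0],[0.07,0,0.06,0,0],[0.07,0,0.06,0,0],[0.07,0,0.06,0,0],[0.07,0,0.06,0,0],[0.07,0.01,0.06,0,0],[0.07,0.02,0.04,0,0],[0.07,0,0,0,0]]'; python3 - <<'E'
from h import *
snap('wrist','w0.png');snap('top','t1.png')
a=cv2.resize(cv2.imread('pics/w0.png'),(480,360));b=cv2.imread('pics/t1.png')[165:255,250:350];b=cv2.resize(b,(300,270),interpolation=2)
c=np.zeros((360,800,3),np.uint8);c[:,:480]=a;c[:270,490:790]=b;cv2.imwrite('pics/m1.png',c)
P=pr('w0.png');print((-P['R'].T@P['t']).round(3),P['R'].round(2).tolist())
E
```

```text
clock: 15.52
tcp_pos: [0.4776, 0.2069, 0.3049]
ee_rot: [-0.003, 1.0, 0.0, -0.001]
force: [-0.3, 0.6, 0.1]
gripper_width: 0.816
[0.402 0.208 0.448] [[-0.01, 1.0, -0.0], [0.96, 0.01, 0.29], [0.29, 0.0, -0.96]]
```

View pics/m1.png

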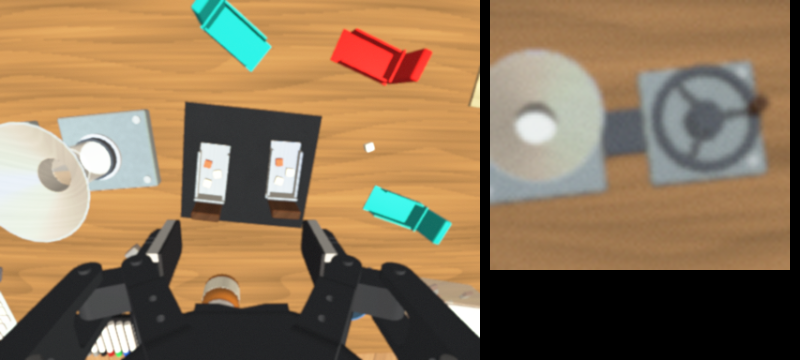

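The wheel handle now points right, about a quarter turn back. The wrist view is sharp: scoops at (210,180) and (285,180), stray at (370,147). I enlarge the scoops.

```bash
python3 - <<'E'
from h import *
crop('w0.png','w0c.png',190,140,340,245,5.3)
P=pr('w0.png');print('stray',at(P,370*512/480,147*512/480,.006))
E
```

```text
stray [0.47915518 0.43153758 0.006     ]
```

View pics/w0c.png

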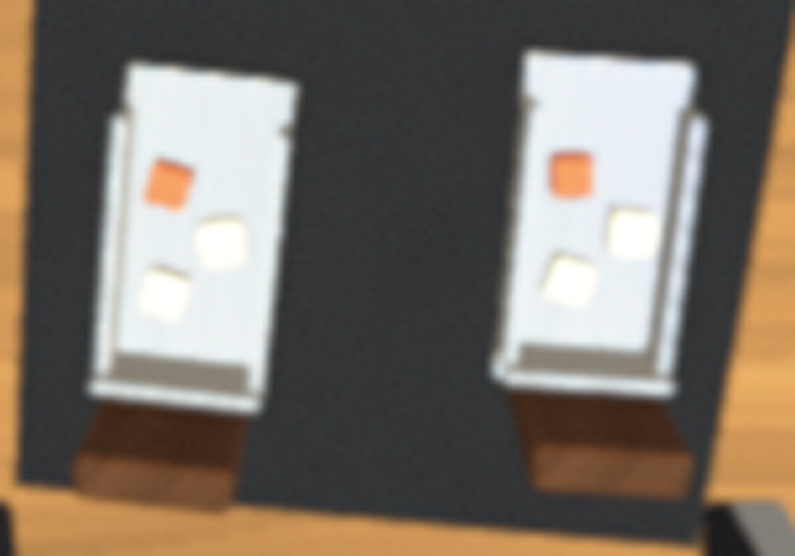

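```bash
python3 - <<'E'
from h import *
P=pr('w0.png');C=lambda u,v,z:at(P,190+(u-2.2)/5.3,140+(v-2.2)/5.3,z)
for n,b,l in(('R',[(82,455),(240,462),(228,508),(75,492)],[(130,65),(298,82)]),('L',[(530,443),(693,455),(690,497),(540,488)],[(525,50),(695,63)])):
    B=np.array([C(*p,.083) for p in b]);Lp=np.array([C(*p,.007) for p in l])
    d=(B.mean(0)-Lp.mean(0))[:2]
    print(n,'board',B.mean(0).round(4),'w',np.linalg.norm(B[0]-B[1]).round(4),'t',np.linalg.norm(B[1]-B[2]).round(4),'lip',Lp.mean(0).round(4),'len',np.hypot(*d).round(4),'ang',np.degrees(np.arctan2(d[1],d[0])).round(2))
E
```

```text
R board [0.574  0.1535 0.083 ] w 0.0428 t 0.0142 lip [0.4757 0.1644 0.007 ] len 0.0988 ang -6.33
L board [0.5708 0.2776 0.083 ] w 0.0445 t 0.0125 lip [0.4699 0.2836 0.007 ] len 0.1011 ang -3.38
```

Board and lip sizes match (43–44 mm wide, about 100 mm from lip to board). I go to the nearer scoop and grip its board across the width.

```bash
python3 -m pendant '[[0.075,-0.049,-0.028,0,0],[0.075,-0.049,-0.028,0,0],[0.075,0,0,0.05,0.11],[0.075,0,0,0.05,0],[0.075,0,0,0.04,0],[0.075,0,0,0,0]]' >/dev/null; python3 to.py .575 .151 .036
```

```text
clock 16.38 tcp [0.5748 0.1461 0.162 ] yaw(y_t from +Y, cw deg) 6.42 delta tool [-0.0005  0.0053  0.126 ] F [-1.3  0.1  0.9] w 75.0
```

```bash
python3 -m pendant '[[0.075,0,0.005,0.04,0],[0.075,0,0,0.04,0],[0.075,0,0,0.03,0],[0.075,0,0,0.016,0],[0.075,0,0,0,0],[0.03,0,0,0,0],[0.03,0,0,0,0],[0.03,0,0,0,0],[0.03,0,0,0,0]]' 60 >/dev/null; python3 to.py .575 .151 .036
python3 -m pendant '[[0.03,0,0,-0.01,0],[0.03,0,0,-0.01,0],[0.03,0,0,-0.02,0],[0.03,0,0,-0.02,0],[0.03,0,0,0,0]]' >/dev/null;python3 to.py .575 .151 .036; python3 - <<'E'
from h import *
snap('scene','s2.png');snap('wrist','w1.png')
a=cv2.resize(cv2.imread('pics/s2.png')[110:250,250:400],None,fx=2.6,fy=2.6,interpolation=2);b=cv2.resize(cv2.imread('pics/w1.png'),(400,300))
c=np.zeros((370,800,3),np.uint8);c[:a.shape[0],:a.shape[1]]=a[:370];c[:300,400:]=b;cv2.imwrite('pics/m2.png',c)
E
```

```text
clock 17.5 tcp [0.5794 0.1537 0.0412] yaw(y_t from +Y, cw deg) 6.29 delta tool [ 0.0041 -0.0032  0.0052] F [ 0.7 -0.5  6.7] w 43.6
clock 18.12 tcp [0.5792 0.1539 0.1014] yaw(y_t from +Y, cw deg) 6.29 delta tool [ 0.004  -0.0034  0.0654] F [-0.1 -0.3 -2. ] w 43.4
```

View pics/m2.png

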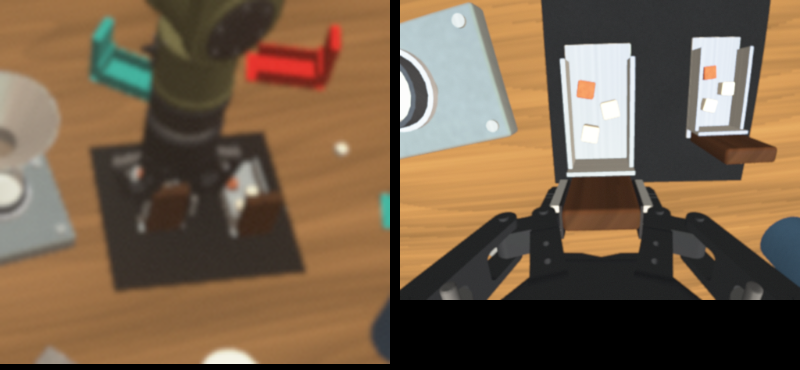

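The scoop is held level with its three tiles at (585,88), (610,110) and (590,133) in the right panel. I carry it over the funnel, lip toward the centre.

```bash
python3 -m pendant '[[0.03,0,0,-0.03,0],[0.03,0,0,-0.04,0],[0.03,0,0,-0.04,0],[0.03,0,0,-0.04,0],[0.03,0,0,-0.03,0],[0.03,0.003,-0.015,0,0],[0.03,0.006,-0.030,0,0],[0.03,0.006,-0.030,0,0],[0.03,0.006,-0.030,0,0],[0.03,0.006,-0.030,0,0],[0.03,0.006,-0.030,0,0],[0.03,0.003,-0.015,0,0],[0.03,0,0,0,0]]' >/dev/null; python3 to.py .5245 -.023 .281
```

```text
clock 19.85 tcp [ 0.5214 -0.0223  0.2782] yaw(y_t from +Y, cw deg) 6.39 delta tool [-0.0032 -0.0004 -0.0028] F [-0.4 -0.1 -0.9] w 43.5
```

```bash
cat > wt.py <<'E'
import sys
from h import *
f=sys.argv[1];s=ctrl.observe();im=snap('wrist',f)[:,:,::-1]
x=im[20:240,120:400].astype(int)
o=(x[:,:,2]-x[:,:,0]>110)&(x[:,:,2]>200)&(x[:,:,1]<150)
print('t',round(s['clock'],2),'z',round(s['tcp_pos'][2],4),'F',np.round(s['force'],2),'T',np.round(s['wrist_torque'],3),'w',round(s['gripper_width']*85.4,2),'orange',o.sum(),np.argwhere(o).mean(0).round(0)+[20,120] if o.any() else '')
E
python3 wt.py p0.png
python3 -m pendant '[[0.03,0,0,0,0],[0.03,0,0,0,0],[0.03,0,0,0,0]]' 20 >/dev/null; python3 wt.py p1.png
python3 -m pendant '[[0.0425,0,0,0,0],[0.0425,0,0,0,0]]' 20 >/dev/null; python3 wt.py p2.png
python3 -m pendant '[[0.0432,0,0,0,0],[0.0432,0,0,0,0]]' 20 >/dev/null; python3 wt.py p3.png
```

```text
t 19.85 z 0.2782 F [-0.35 -0.07 -0.92] T [ 0.043 -0.058 -0.01 ] w 43.46 orange 3995 [ 84. 241.]
t 20.27 z 0.2792 F [-0.01 -0.06 -1.4 ] T [-0.004  0.019  0.002] w 43.42 orange 3990 [ 84. 242.]
t 20.57 z 0.2793 F [ 0.43 -0.09 -0.97] T [-0.008 -0.037 -0.062] w 43.05 orange 3968 [ 85. 243.]
t 20.88 z 0.2793 F [-0.19 -0.3  -1.98] T [-0.057 -0.056 -0.01 ] w 43.41 orange 3912 [ 85. 241.]
```

```bash
cat >> wt.py <<'E'
d=cv2.absdiff(im,cv2.imread('pics/p0.png'))[40:240,150:400].mean();print('diff',d.round(2));sys.exit(int(d>12))
E
python3 -m pendant '[[0.0435,0,0,0,0]]' >/dev/null; python3 wt.py p4.png &&
python3 -m pendant '[[0.0437,0,0,0,0]]' >/dev/null && python3 wt.py p5.png &&
python3 -m pendant '[[0.0439,0,0,0,0]]' >/dev/null && python3 wt.py p6.png &&
python3 -m pendant '[[0.0441,0,0,0,0]]' >/dev/null && python3 wt.py p7.png
```

```text
t 21.05 z 0.2793 F [ 0.32 -0.47 -1.4 ] T [-0.028 -0.057 -0.073] w 43.41 orange 3938 [ 85. 243.]
diff 2.31
t 21.23 z 0.2793 F [ 0.51 -0.14 -0.73] T [-0.029 -0.023  0.053] w 43.3 orange 3990 [ 85. 242.]
diff 2.37
t 21.4 z 0.2793 F [ 0.53  0.48 -1.83] T [-0.015 -0.001  0.023] w 43.87 orange 4007 [ 85. 242.]
diff 2.45
t 21.57 z 0.2793 F [-0.38  0.08 -1.12] T [ 0.018 -0.006 -0.018] w 44.39 orange 3978 [ 85. 243.]
diff 2.54
```

```bash

python3 -m pendant '[[0.0443,0,0,0,0]]' >/dev/null; python3 wt.py q1.png &&
python3 -m pendant '[[0.0445,0,0,0,0]]' >/dev/null && python3 wt.py q2.png &&
python3 -m pendant '[[0.0447,0,0,0,0]]' >/dev/null && python3 wt.py q3.png &&
python3 -m pendant '[[0.0449,0,0,0,0]]' >/dev/null && python3 wt.py q4.png &&
python3 -m pendant '[[0.0451,0,0,0,0]]' >/dev/null && python3 wt.py q5.png
```

```text
t 21.75 z 0.2794 F [ 0.71  0.25 -0.28] T [-0.002  0.008  0.019] w 44.04 orange 3957 [ 86. 242.]
diff 14.88
```

```bash
python3 - <<'E'
from h import *
snap('wrist','q2.png');snap('scene','s3.png')
a=cv2.resize(cv2.imread('pics/s3.png')[80:230,180:340],None,fx=2.5,fy=2.5,interpolation=2);b=cv2.resize(cv2.imread('pics/q2.png'),(400,300))
c=np.zeros((380,800,3),np.uint8);c[:a.shape[0],:a.shape[1]]=a;c[:300,400:]=b;cv2.imwrite('pics/m3.png',c);st()
E
```

```text
{'clock': 21.9, 'joint_positions': [-0.0412, 0.1518, -0.1436, 1.2749, 0.0, 0.0685], 'dq': [-0.001, 0.0005, 0.0, 0.0017, -0.0019, -0.0019], 'joint_efforts': [0.0017, -44.0987, 34.3329, -0.0014, 0.0007, 0.0], 'tcp_pos': [0.5224, -0.0215, 0.2795], 'ee_rot': [0.0549, 0.9985, 0.0, 0.0002], 'force': [0.6288, 0.377, -0.0307], 'wrist_torque': [-0.0052, -0.0369, 0.0549], 'gripper_width': 0.5205}
```

View pics/m3.png

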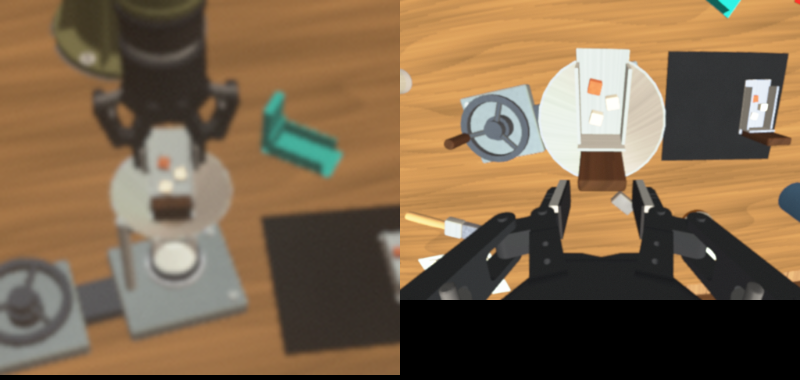

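The scoop slid straight down out of the grip and now sits across the funnel mouth, with its tiles inside and the lip just over the robot-side rim. Nothing spilled. I regrip it, lift, and set it about 25 mm farther from the robot so the lip lies inside the funnel.

```bash
python3 -m pendant '[[0.065,0,0,0,0],[0.065,0,0,0.02,0],[0.065,0,0,0.02,0],[0.065,0,0,0.015,0],[0.065,0,0,0,0],[0.03,0,0,0,0],[0.03,0,0,0,0],[0.03,0,0,0,0]]' 60 >/dev/null; python3 to.py .5245 -.023 .281
python3 -m pendant '[[0.03,0,0,-0.02,0],[0.03,0,0,-0.025,0],[0.03,0,0,-0.02,0],[0.03,-0.01,0,0,0],[0.03,-0.01,0,0,0],[0.03,-0.008,0,0,0],[0.03,0,0,0,0]]' >/dev/null; python3 to.py .5245 -.023 .281; python3 - <<'E'
from h import *
snap('wrist','q3.png');snap('scene','s4.png')
a=cv2.resize(cv2.imread('pics/s4.png')[80:230,180:340],None,fx=2.5,fy=2.5,interpolation=2);b=cv2.resize(cv2.imread('pics/q3.png'),(400,300))
c=np.zeros((380,800,3),np.uint8);c[:a.shape[0],:a.shape[1]]=a;c[:300,400:]=b;cv2.imwrite('pics/m4.png',c)
E
```

```text
clock 22.9 tcp [ 0.5227 -0.0216  0.225 ] yaw(y_t from +Y, cw deg) 6.29 delta tool [-0.002  -0.0012 -0.056 ] F [ 1.  -0.6  1.6] w 41.2
clock 23.77 tcp [ 0.5503 -0.0247  0.2881] yaw(y_t from +Y, cw deg) 6.3 delta tool [ 0.0258 -0.0011  0.0072] F [-0.2 -0.3 -1.8] w 41.6
```

View pics/m4.png

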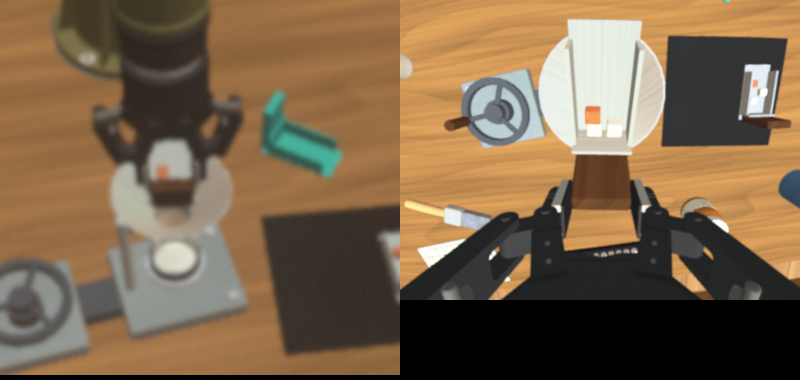

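The scoop is now held tilted lip-up about 20°, with the tiles slid to the back. I shift it outward and lower it so its rear rests on the far rim, then ease the grip so the lip comes down.

```bash
python3 -m pendant '[[0.03,-0.009,0,0,0],[0.03,-0.009,0,0,0],[0.03,0,0,0.02,0],[0.03,0,0,0.02,0],[0.03,0,0,0.01,0],[0.03,0,0,0,0]]' 20 >/dev/null; python3 to.py .568 -.025 .230
cat > df.py <<'E'
import sys
from h import *
s=ctrl.observe();im=snap('wrist',sys.argv[1])[:,:,::-1];d=cv2.absdiff(im,cv2.imread('pics/'+sys.argv[2]))[0:240,150:400].mean()
print('z',round(s['tcp_pos'][2],4),'F',np.round(s['force'],1),'w',round(s['gripper_width']*85.4,2),'diff',d.round(2))
sys.exit(int(d>float(sys.argv[3])))
E
python3 -m pendant '[[0.03,0,0,0.004,0],[0.03,0,0,0,0]]' >/dev/null;python3 df.py r0.png q3.png 99;python3 df.py r0.png r0.png 99
for i in 1; do
python3 -m pendant '[[0.041,0,0,0,0]]' >/dev/null;python3 df.py r1.png r0.png 6 &&
python3 -m pendant '[[0.042,0,0,0,0]]' >/dev/null && python3 df.py r2.png r0.png 6 &&
python3 -m pendant '[[0.0426,0,0,0,0]]' >/dev/null && python3 df.py r3.png r0.png 6 &&
python3 -m pendant '[[0.0432,0,0,0,0]]' >/dev/null && python3 df.py r4.png r0.png 6 &&
python3 -m pendant '[[0.0438,0,0,0,0]]' >/dev/null && python3 df.py r5.png r0.png 6
done
```

```text
clock 24.62 tcp [ 0.5686 -0.0268  0.2405] yaw(y_t from +Y, cw deg) 6.29 delta tool [0.0008 0.0017 0.0105] F [-1.6 -0.9  4.5] w 41.4
z 0.2358 F [-2.9  0.9  5.2] w 41.28 diff 32.78
z 0.2358 F [-3.8  1.   5.3] w 41.42 diff 0.0
z 0.2358 F [-3.1  0.5  5.7] w 41.43 diff 0.65
z 0.2356 F [-2.7  0.2  5.3] w 42.31 diff 1.16
z 0.2353 F [-2.  -1.2  3.4] w 42.61 diff 1.59
z 0.235 F [-2.1  0.9  0.8] w 43.22 diff 2.49
z 0.235 F [-1.2  0.3 -0.5] w 43.9 diff 2.59
```

```bash

python3 -m pendant '[[0.0441,0,0,0,0]]' >/dev/null;python3 df.py r6.png r0.png 6 &&
python3 -m pendant '[[0.0444,0,0,0,0]]' >/dev/null && python3 df.py r7.png r0.png 6 &&
python3 -m pendant '[[0.0447,0,0,0,0]]' >/dev/null && python3 df.py r8.png r0.png 6 &&
python3 -m pendant '[[0.0451,0,0,0,0]]' >/dev/null && python3 df.py r9.png r0.png 6
python3 -m pendant '[[0.0451,0,0,0,0]]' >/dev/null; python3 df.py r10.png r9.png 6; python3 - <<'E'
from h import *
a=[cv2.resize(cv2.imread(f'pics/{f}.png'),(400,300)) for f in('r0','r10')];cv2.imwrite('pics/m5.png',np.hstack(a))
E
```

```text
z 0.2351 F [-0.5  1.1 -0.6] w 43.98 diff 2.53
z 0.2354 F [0.5 0.  0.4] w 44.33 diff 12.41[ WARN:0@0.813] global loadsave.cpp:275 findDecoder imread_('pics/r9.png'): can't open/read file: check file path/integrity
Traceback (most recent call last):
  File "df.py", line 3, in <module>
    s=ctrl.observe();im=snap('wrist',sys.argv[1])[:,:,::-1];d=cv2.absdiff(im,cv2.imread('pics/'+sys.argv[2]))[0:240,150:400].mean()
                                                              ~~~~~~~~~~~^^^^^^^^^^^^^^^^^^^^^^^^^^^^^^^^^^^^
cv2.error: OpenCV(4.12.0) /io/opencv/modules/core/src/arithm.cpp:1155: error: (-215:Assertion failed) src1.empty() == src2.empty() in function 'absdiff'
```

View pics/m5.png

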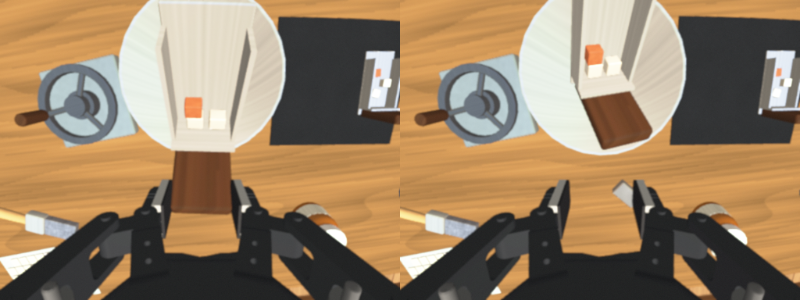

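The scoop slipped further into the slick cone, rear end down and lip up on the robot-side rim, tiles still inside. This shows that an off-centre scoop settles steeply. Dropped off-centre the other way (lip down the cone) it would pour by itself. First I rise and look, to recover it.

```bash
python3 -m pendant '[[0.07,0,0,-0.03,0],[0.07,-0.015,0,-0.05,0],[0.07,-0.015,0,-0.03,0],[0.07,0,0,0,0],[0.07,0,0,0,0]]' >/dev/null; python3 to.py .568 -.025 .230; python3 - <<'E'
from h import *
snap('wrist','w2.png');snap('scene','s5.png')
a=cv2.resize(cv2.imread('pics/w2.png')[0:220,110:330],(495,495),interpolation=2);b=cv2.resize(cv2.imread('pics/s5.png')[110:190,200:290],None,fx=3.3,fy=3.3,interpolation=2)
c=np.zeros((500,800,3),np.uint8);c[:495,:495]=a;c[:b.shape[0],500:500+b.shape[1]]=b;cv2.imwrite('pics/m6.png',c)
E
```

```text
clock 27.0 tcp [ 0.5974 -0.0299  0.3444] yaw(y_t from +Y, cw deg) 6.29 delta tool [0.0296 0.0016 0.1145] F [-0.5  0.7 -1.3] w 70.2
```

View pics/m6.png

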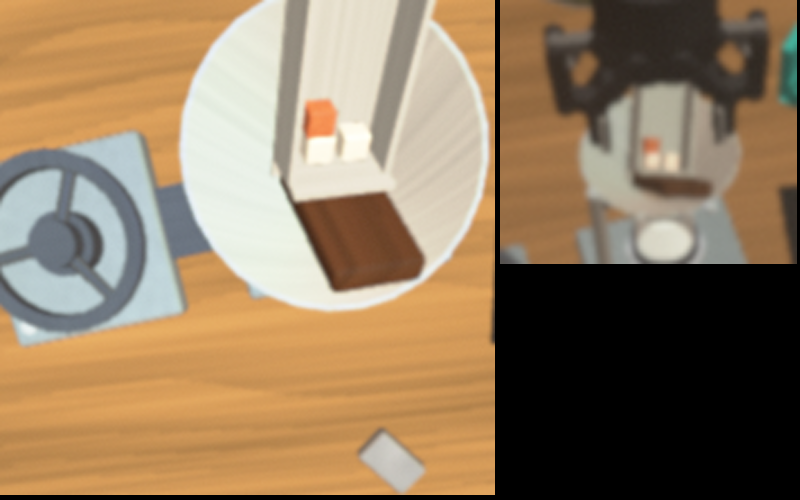

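```bash
python3 - <<'E'
from h import *
P=pr('w2.png')
obj=np.array([(40,-22,33),(40,22,33),(40,22,79),(40,-22,79),(54,22,79),(54,-22,79)],float)/1e3
px=np.array([(296,200),(384,193),(422,255),(334,269),(425,275),(334,290)],float)/2.25+[110,0]
D=np.array([float(P['k1']),0,0,0,0])
for fl in(cv2.SOLVEPNP_SQPNP,):
    ok,r,t=cv2.solvePnP(obj,px,P['K'],D,flags=fl);ok,r,t=cv2.solvePnP(obj,px,P['K'],D,r,t,True)
    R=P['R'].T@cv2.Rodrigues(r)[0];T=P['R'].T@(t[:,0]-P['t'])
    print('origin',T.round(4));print(R.round(3));print((cv2.projectPoints(obj,r,t,P['K'],D)[0][:,0]-px).round(1).tolist())
    for n,p in dict(lip=(-54,0,0),rear=(50,0,0),top=(47,0,79),grip=(47,0,60),lipL=(-54,-25,25)).items(): print(n,(R@np.array(p)/1e3+T).round(4))
E
```

```text
origin [ 0.4525 -0.015   0.1776]
[[ 0.767 -0.035  0.641]
 [-0.207  0.932  0.298]
 [-0.608 -0.361  0.708]]
[[1.0, 1.1], [0.1, -0.8], [2.1, -1.2], [0.6, -0.6], [-2.5, 0.6], [-1.2, 1.0]]
lip [ 0.4111 -0.0039  0.2104]
rear [ 0.4909 -0.0253  0.1472]
top [ 0.5392 -0.0012  0.2049]
grip [ 0.527  -0.0069  0.1915]
lipL [ 0.428  -0.0197  0.2371]
```

The fit puts the scoop rear-down 37° with its lip end over the robot-side rim at about (0.427,-0.003,0.21), which agrees with the rim position. I grip the side walls at that lip end, which are clear of the rim, and lift it out.

```bash
python3 -m pendant '[[0.072,0.043,0.002,0,0],[0.072,0.043,0.002,0,0],[0.072,0.043,0.002,0,0],[0.072,0.043,0.002,0,0],[0.072,0,0,0,-0.11],[0.072,0,0,0.04,0],[0.072,0,0,0.04,0],[0.072,0,0,0,0]]' >/dev/null; python3 to.py .427 -.0025 .200
```

```text
clock 28.1 tcp [ 0.4245 -0.003   0.2623] yaw(y_t from +Y, cw deg) -0.02 delta tool [-0.003   0.0005  0.0622] F [-0.3  0.2 -0.3] w 71.8
```

```bash
python3 -m pendant '[[0.072,-0.003,0,0.03,0],[0.072,0,0,0.02,0],[0.072,0,0,0.01,0],[0.072,0,0,0,0],[0.03,0,0,0,0],[0.03,0,0,0,0],[0.03,0,0,0,0],[0.03,0,0,0,0]]' 80 >/dev/null; python3 to.py .427 -.0025 .200
python3 -m pendant '[[0.03,0,0,-0.02,0],[0.03,0,0,-0.03,0],[0.03,0,0,-0.03,0],[0.03,0,0,-0.03,0],[0.03,0,0,0,0]]' >/dev/null; python3 to.py .427 -.0025 .200; python3 - <<'E'
from h import *
snap('wrist','w3.png');snap('scene','s6.png')
a=cv2.resize(cv2.imread('pics/w3.png'),(440,330));b=cv2.resize(cv2.imread('pics/s6.png')[70:190,200:320],(350,350),interpolation=2)
c=np.zeros((350,800,3),np.uint8);c[:330,:440]=a;c[:,445:795]=b;cv2.imwrite('pics/m7.png',c)
E
```

```text
clock 29.1 tcp [ 0.4309 -0.0029  0.206 ] yaw(y_t from +Y, cw deg) -0.02 delta tool [0.0039 0.0004 0.006 ] F [-3.5  1.6  6. ] w 51.5
clock 29.73 tcp [ 0.4321 -0.0032  0.3171] yaw(y_t from +Y, cw deg) -0.01 delta tool [0.0056 0.0007 0.1171] F [-0.1 -0.8 -2.8] w 49.1
```

View pics/m7.png

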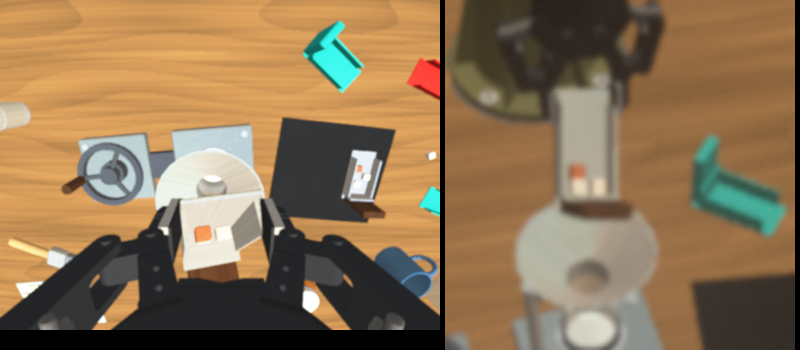

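The scoop is out with all tiles at its back, hanging lip-up. I carry it to its place on the mat and let the mat press it flat.

```bash
python3 -m pendant '[[0.03,-0.010,0.020,0,0],[0.03,-0.014,0.034,0,0],[0.03,-0.014,0.034,0,0],[0.03,-0.014,0.034,0,0],[0.03,-0.014,0.034,0,0],[0.03,-0.004,0.012,0,0],[0.03,0,0,0.05,0],[0.03,0,0,0.06,0],[0.03,0,0,0.06,0],[0.03,0,0,0.05,0],[0.03,0,0,0.02,0],[0.03,0,0,0,0]]' >/dev/null; python3 to.py .477 .165 .012
python3 -m pendant '[[0.03,0.002,0,0.008,0],[0.03,0.002,0,0.008,0],[0.03,0,0,0,0]]' 40 >/dev/null; python3 to.py .477 .165 .012
```

```text
clock 31.32 tcp [0.498  0.1635 0.0729] yaw(y_t from +Y, cw deg) 0.02 delta tool [0.0206 0.0016 0.061 ] F [ 0.3 -0.  -0.9] w 49.3
clock 31.7 tcp [0.4976 0.1653 0.0601] yaw(y_t from +Y, cw deg) -0.02 delta tool [ 0.0207 -0.0004  0.048 ] F [ 0.6 -0.2  1.4] w 48.8
```

```bash
python3 -m pendant '[[0.03,0.003,0,0.008,0],[0.03,0.003,0,0.008,0],[0.03,0.003,0,0.008,0],[0.03,0,0,0,0]]' 30 >/dev/null; python3 to.py .477 .165 .012
python3 -m pendant '[[0.03,0.003,0,0.008,0],[0.03,0.003,0,0.008,0],[0.03,0.002,0,0.005,0],[0.03,0,0,0,0]]' 30 >/dev/null; python3 to.py .477 .165 .012
```

```text
clock 32.2 tcp [0.4871 0.1648 0.0347] yaw(y_t from +Y, cw deg) -0.02 delta tool [0.0101 0.0002 0.0227] F [-0.7 -1.   2.5] w 49.0
clock 32.7 tcp [0.4793 0.1648 0.0138] yaw(y_t from +Y, cw deg) -0.02 delta tool [0.0023 0.0002 0.0018] F [ 0.8 -0.3  1.7] w 48.8
```

```bash
python3 -m pendant '[[0.055,0,0,0,0],[0.07,0,0,0,0],[0.07,0,0,0,0],[0.07,0,0,-0.04,0],[0.07,0,0,-0.06,0],[0.07,0,0.02,-0.06,0],[0.07,0,0.02,-0.06,0],[0.07,0,0,-0.06,0],[0.07,0,0,0,0]]' >/dev/null; python3 to.py .477 .165 .012; python3 - <<'E'
from h import *
snap('wrist','w4.png');crop('w4.png','w4c.png',170,120,350,250,4.4)
im=cv2.imread('pics/w4.png');g=cv2.inRange(im,(225,225,225),(255,255,255));n,l,s,c=cv2.connectedComponentsWithStats(g)
for i in range(1,n):
    if 30<s[i,4]<250 and c[i][1]<250: print(c[i].round(1),s[i,4],at(pr('w4.png'),*c[i],.006).round(3))
E
```

```text
clock 33.83 tcp [0.4821 0.2058 0.2983] yaw(y_t from +Y, cw deg) -0.04 delta tool [ 0.0075 -0.0419  0.2861] F [ 0.8  0.1 -1. ] w 70.0
[142.  123.3] 43 [0.435 0.03  0.006]
[ 12.2 127.8] 44 [ 0.438 -0.184  0.006]
[111.5 159.4] 243 [ 0.491 -0.026  0.006]
[396.7 152.4] 67 [0.479 0.431 0.006]
[155.  188.5] 34 [0.54  0.04  0.006]
```

View pics/w4c.png

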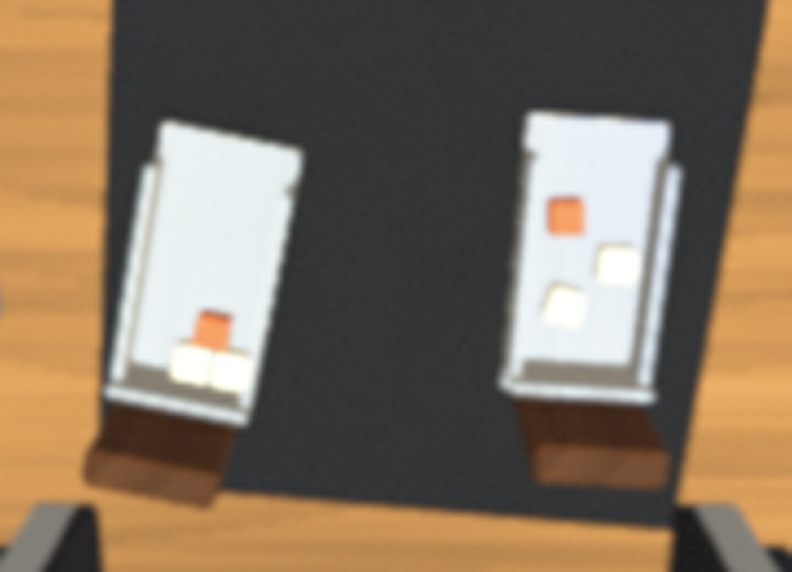

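Scoop and tiles are back flat on the mat. I measure it again for a level regrip, and note the stray at (0.479,0.431).

```bash
python3 - <<'E'
from h import *
P=pr('w4.png');C=lambda u,v,z:at(P,170+(u-1.7)/4.4,120+(v-1.7)/4.4,z)
for n,b,l in(('R',[(100,450),(232,470),(212,505),(88,478)],[(163,122),(303,150)]),('L',[(530,443),(663,450),(668,484),(538,484)],[(527,112),(671,123)])):
    B=np.array([C(*p,.083) for p in b]);Lp=np.array([C(*p,.007) for p in l]);d=(B.mean(0)-Lp.mean(0))[:2]
    print(n,'board',B.mean(0).round(4),'lip',Lp.mean(0).round(4),'len',np.hypot(*d).round(4),'ang',np.degrees(np.arctan2(d[1],d[0])).round(2))
E
```

```text
R board [0.5741 0.1347 0.083 ] lip [0.4771 0.1536 0.007 ] len 0.0988 ang -11.06
L board [0.5705 0.2766 0.083 ] lip [0.4704 0.2839 0.007 ] len 0.1003 ang -4.21
```

```bash
python3 -m pendant '[[0.075,-0.046,-0.036,0,0],[0.075,-0.046,-0.035,0,0],[0.075,0,0,0.05,0.096],[0.075,0,0,0.05,0.097],[0.075,0,0,0.04,0],[0.075,0,0,0,0]]' >/dev/null; python3 to.py .5745 .1347 .036
```

```text
clock 34.62 tcp [0.5677 0.1324 0.1482] yaw(y_t from +Y, cw deg) 11.06 delta tool [-0.0072  0.004   0.1121] F [-1.1 -0.6  0.6] w 75.1
```

```bash
python3 -m pendant '[[0.075,-0.007,0.004,0.03,0],[0.075,0,0,0.04,0],[0.075,0,0,0.03,0],[0.075,0,0,0.010,0],[0.075,0,0,0,0],[0.03,0,0,0,0],[0.03,0,0,0,0],[0.03,0,0,0,0],[0.03,0,0,0,0]]' 60 >/dev/null; python3 to.py .5745 .1347 .036
python3 -m pendant '[[0.03,0,0,-0.02,0],[0.03,0,0,-0.03,0],[0.03,0,0,-0.04,0],[0.03,0,0,-0.05,0],[0.03,0,0,-0.05,0],[0.03,0,0,-0.03,0],[0.03,0,0,0,0]]' >/dev/null;python3 to.py .567 -.03 .255; python3 df.py x0.png w4.png 99
```

```text
clock 35.75 tcp [0.5809 0.1363 0.0449] yaw(y_t from +Y, cw deg) 11.05 delta tool [ 0.006  -0.0028  0.0088] F [-0.9 -0.7  5.6] w 43.1
clock 36.62 tcp [0.5809 0.1365 0.2661] yaw(y_t from +Y, cw deg) 11.05 delta tool [-0.0182 -0.1661  0.0108] F [ 0.4 -0.3 -2.3] w 43.5
z 0.2661 F [ 0.4 -0.3 -2.3] w 43.53 diff 69.33
```

```bash
python3 -m pendant '[[0.03,-0.001,-0.015,0,0],[0.03,-0.002,-0.030,0,0],[0.03,-0.003,-0.030,0,0],[0.03,-0.003,-0.030,0,0],[0.03,-0.003,-0.030,0,0],[0.03,-0.003,-0.025,0,0],[0.03,-0.002,-0.010,0,0],[0.03,0,0,0,0]]' >/dev/null;python3 to.py .565 -.0337 .245
```

```text
clock 37.67 tcp [ 0.5628 -0.0346  0.2619] yaw(y_t from +Y, cw deg) 11.12 delta tool [-0.002   0.0014  0.0169] F [ 0.1  0.4 -0.7] w 43.4
```

Now lower until the floor rests on the far rim, then release.

```bash
python3 -m pendant '[[0.03,-0.002,0.001,0.01,0],[0.03,0,0,0.006,0],[0.03,0,0,0,0]]' >/dev/null;python3 to.py .565 -.0337 .245
python3 -m pendant '[[0.03,0,0,0.003,0],[0.03,0,0,0,0]]' >/dev/null;python3 to.py .565 -.0337 .245;python3 df.py y0.png y0.png 99 2>/dev/null
python3 -m pendant '[[0.06,0,0,0,0],[0.06,0,0,0,0],[0.06,0,0,0,0],[0.06,0,0,0,0],[0.06,0,0,0,0],[0.06,0,0,0,0]]' >/dev/null;python3 to.py .565 -.0337 .245; python3 - <<'E'
from h import *
snap('wrist','y1.png');snap('scene','s7.png')
a=cv2.resize(cv2.imread('pics/y1.png'),(440,330));b=cv2.resize(cv2.imread('pics/s7.png')[70:190,200:320],(350,350),interpolation=2)
c=np.zeros((350,800,3),np.uint8);c[:330,:440]=a;c[:,445:795]=b;cv2.imwrite('pics/m8.png',c)
E
```

```text
clock 38.05 tcp [ 0.565  -0.0328  0.2458] yaw(y_t from +Y, cw deg) 10.99 delta tool [-0.0002 -0.0009  0.0008] F [ 0.4 -0.2 -1.5] w 43.4
clock 38.3 tcp [ 0.5655 -0.0333  0.2438] yaw(y_t from +Y, cw deg) 11.03 delta tool [ 0.0004 -0.0005 -0.0012] F [-0.8 -0.3 -1.6] w 43.7
z 0.2438 F [-0.8 -0.3 -1.6] w 43.69 diff 0.0
clock 39.1 tcp [ 0.5655 -0.0334  0.2439] yaw(y_t from +Y, cw deg) 11.05 delta tool [ 0.0005 -0.0003 -0.0011] F [-0.7  0.5  0.2] w 60.0
```

View pics/m8.png

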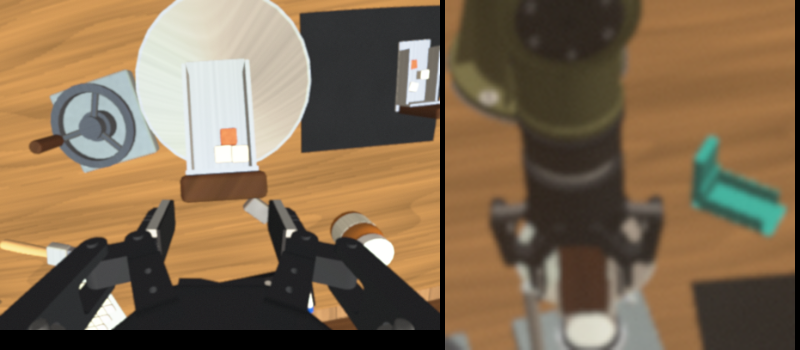

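Now the scoop rests lip-down in the cone with its tiles held at the back by friction, and the board stands clear at panel (224,185). I fit its pose to regrip it at this tilt.

```bash
python3 - <<'E'
from h import *
P=pr('y1.png');k=512/440
obj=np.array([(-54,-25,3),(-54,25,3),(40,-22,79),(40,22,79),(54,22,79),(54,-22,79)],float)/1e3
px=np.array([(187,62),(248,60),(181,174),(266,171),(267,194),(183,201)],float)*k
D=np.array([float(P['k1']),0,0,0,0])
ok,r,t=cv2.solvePnP(obj,px,P['K'],D,flags=cv2.SOLVEPNP_SQPNP);ok,r,t=cv2.solvePnP(obj,px,P['K'],D,r,t,True)
R=P['R'].T@cv2.Rodrigues(r)[0];T=P['R'].T@(t[:,0]-P['t'])
print('origin',T.round(4));print(R.round(3));print((cv2.projectPoints(obj,r,t,P['K'],D)[0][:,0]-px).round(1).tolist())
for n,p in dict(lip=(-54,0,0),rear=(50,0,0),top=(47,0,79),grip=(47,0,60)).items(): print(n,(R@np.array(p)/1e3+T).round(4))
E
```

```text
origin [ 0.5182 -0.0237  0.1815]
[[ 0.94   0.143 -0.309]
 [-0.132  0.99   0.057]
 [ 0.314 -0.013  0.949]]
[[1.4, 0.4], [-1.8, -0.7], [0.6, -0.3], [-0.3, -1.7], [0.2, 2.7], [-0.2, -0.5]]
lip [ 0.4675 -0.0166  0.1645]
rear [ 0.5653 -0.0303  0.1972]
top [ 0.538  -0.0254  0.2712]
grip [ 0.5439 -0.0265  0.2532]
```

```bash
python3 -m pendant '[[0.06,0.010,0.001,0,0],[0.06,0.010,0.001,0.007,0],[0.06,0,0,0.007,0],[0.06,0,0,0,0],[0.03,0,0,0,0],[0.03,0,0,0,0],[0.03,0,0,0,0]]' 25 >/dev/null;python3 to.py .545 -.027 .23
python3 -m pendant '[[0.03,0.009,0,-0.005,0],[0.03,0.009,0,-0.005,0],[0.03,0,0,0,0]]' >/dev/null;python3 to.py .545 -.027 .23
python3 -m pendant '[[0.03,0.009,0,-0.005,0],[0.03,0,0,0,0]]' >/dev/null;python3 to.py .545 -.027 .23; python3 df.py y2.png y1.png 99
```

```text
clock 40.08 tcp [ 0.5464 -0.0277  0.23  ] yaw(y_t from +Y, cw deg) 11.05 delta tool [ 0.0015  0.0004 -0.    ] F [-0.8 -0.6  0.6] w 44.3
clock 40.45 tcp [ 0.5282 -0.024   0.2408] yaw(y_t from +Y, cw deg) 11.03 delta tool [-0.017   0.0002  0.0108] F [1.  1.  0.6] w 43.9
clock 40.7 tcp [ 0.5198 -0.0224  0.2459] yaw(y_t from +Y, cw deg) 11.04 delta tool [-0.0256  0.0003  0.0159] F [1.4 1.7 3.3] w 43.8
z 0.2459 F [1.4 1.7 3.3] w 43.78 diff 46.36
```

```bash
python3 -m pendant '[[0.03,0.009,0,-0.004,0],[0.03,0.009,0,-0.004,0],[0.03,0,0,0,0]]' >/dev/null;python3 to.py .545 -.027 .23
python3 -m pendant '[[0.03,0.008,0,-0.003,0],[0.03,0.008,0,-0.003,0],[0.03,0,0,0,0]]' >/dev/null;python3 to.py .545 -.027 .23; python3 df.py y3.png y2.png 99; python3 - <<'E'
from h import *
for f in('y1','y2','y3'):
    im=cv2.imread(f'pics/{f}.png');h=cv2.cvtColor(im,cv2.COLOR_BGR2HSV)
    o=cv2.inRange(h,(4,160,150),(11,255,255));n,l,s,c=cv2.connectedComponentsWithStats(o);print(f,[(c[i].round(0).tolist(),int(s[i,4])) for i in range(1,n) if s[i,4]>40])
E
```

```text
clock 41.12 tcp [ 0.5059 -0.0202  0.2557] yaw(y_t from +Y, cw deg) 11.05 delta tool [-0.0395  0.0009  0.0261] F [ 8.8 -2.8 10.1] w 44.0
clock 41.5 tcp [ 0.4922 -0.018   0.2632] yaw(y_t from +Y, cw deg) 11.06 delta tool [-0.0531  0.0014  0.0339] F [11.4 -4.9 14.4] w 43.8
z 0.2632 F [11.4 -4.9 14.4] w 43.8 diff 23.16
y1 []
y2 []
y3 [([262.0, 126.0], 216)]
```

```bash
python3 -m pendant '[[0.03,0.007,0,-0.003,0],[0.03,0.007,0,-0.003,0],[0.03,0,0,0,0]]' >/dev/null;python3 to.py .545 -.027 .23
python3 -m pendant '[[0.03,0.006,0,-0.003,0],[0.03,0,0,0,0]]' >/dev/null;python3 to.py .545 -.027 .23; python3 df.py y4.png y3.png 99
python3 -m pendant '[[0.03,0,0,0,0],[0.03,0,0,-0.01,0],[0.03,-0.01,0,-0.02,0],[0.03,-0.01,0,-0.01,0],[0.03,-0.01,0,0,0],[0.03,0,0,0,0]]' 60 >/dev/null;python3 to.py .545 -.027 .23;python3 - <<'E'
from h import *
snap('wrist','y5.png');snap('scene','s8.png');snap('top','t2.png')
a=cv2.resize(cv2.imread('pics/y5.png'),(440,330));b=cv2.resize(cv2.imread('pics/s8.png')[70:190,200:320],(350,350),interpolation=2)
c=np.zeros((350,800,3),np.uint8);c[:330,:440]=a;c[:,445:795]=b;cv2.imwrite('pics/m9.png',c)
E
```

```text
clock 41.92 tcp [ 0.4764 -0.0147  0.2682] yaw(y_t from +Y, cw deg) 11.06 delta tool [-0.0693  0.0011  0.0389] F [ 6.8 -3.2 12.5] w 44.1
clock 42.17 tcp [ 0.4689 -0.0132  0.2699] yaw(y_t from +Y, cw deg) 11.06 delta tool [-0.0772  0.0011  0.0403] F [ 3.8 -2.2  8.4] w 43.8
z 0.2699 F [ 3.8 -2.2  8.4] w 43.77 diff 21.28
clock 42.98 tcp [ 0.496  -0.018   0.3068] yaw(y_t from +Y, cw deg) 11.06 delta tool [-0.05    0.0006  0.0767] F [-0.3 -0.4 -1.2] w 43.4
```

View pics/m9.png

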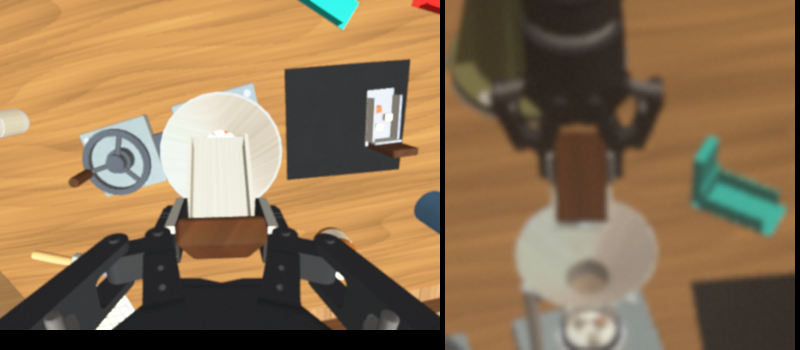

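The scoop is empty and tiles show in the jar at (590,328) in the right panel. I return the scoop to the mat, letting the lip touch and flattening it along an arc.

```bash
python3 -m pendant '[[0.03,0,0,-0.02,-0.05],[0.03,0,0.015,0,-0.05],[0.03,0.002,0.030,0,0],[0.03,0.003,0.040,0,0],[0.03,0.003,0.040,0,0],[0.03,0.003,0.038,0,0],[0.03,0,0,0.05,0],[0.03,0,0,0.06,0],[0.03,0,0,0.06,0],[0.03,0,0,0.03,0],[0.03,0,0,0,0]]' >/dev/null;python3 to.py .50 .145 .1
python3 -m pendant '[[0.03,0,0,0.012,0],[0.03,0,0,0.012,0],[0.03,0,0,0,0]]' 25 >/dev/null;python3 to.py .50 .145 .1
```

```text
clock 44.5 tcp [0.498  0.1454 0.1249] yaw(y_t from +Y, cw deg) 5.24 delta tool [-0.0022 -0.0001  0.0249] F [-0.5  0.2 -0.3] w 43.3
clock 44.88 tcp [0.5008 0.1453 0.1035] yaw(y_t from +Y, cw deg) 5.32 delta tool [ 0.0008 -0.0004  0.0035] F [-1.5  0.1 -2.1] w 43.5
```

```bash
python3 -m pendant '[[0.03,0,0,0.008,0],[0.03,0,0,0,0]]' >/dev/null;python3 to.py .50 .145 .1
python3 -m pendant '[[0.03,-0.011,0,0.005,0],[0.03,-0.011,0,0.005,0],[0.03,-0.011,0,0.007,0],[0.03,0,0,0,0]]' >/dev/null;python3 to.py .50 .145 .1
python3 -m pendant '[[0.03,-0.011,0,0.007,0],[0.03,-0.009,0,0.008,0],[0.03,-0.008,0,0.009,0],[0.03,0,0,0,0]]' >/dev/null;python3 to.py .50 .145 .1
```

```text
clock 45.12 tcp [0.5009 0.1452 0.0955] yaw(y_t from +Y, cw deg) 5.32 delta tool [ 0.0009 -0.0003 -0.0045] F [-0.1  0.1 -0.7] w 43.3
clock 45.62 tcp [0.5371 0.1417 0.0799] yaw(y_t from +Y, cw deg) 5.36 delta tool [ 0.0372 -0.0002 -0.0203] F [ 1.1 -2.3  6.9] w 43.6
clock 46.12 tcp [0.566  0.1396 0.056 ] yaw(y_t from +Y, cw deg) 5.36 delta tool [ 0.0659 -0.0008 -0.0443] F [2.4 0.5 4.7] w 43.2
```

```bash
python3 -m pendant '[[0.03,-0.004,0,0.006,0],[0.03,-0.002,0,0.004,0],[0.03,0,0,0,0],[0.055,0,0,0,0],[0.07,0,0,0,0],[0.07,0,0,0,0],[0.07,0,0,-0.04,-0.093],[0.07,0.02,0.02,-0.06,0],[0.07,0.02,0.02,-0.06,0],[0.07,0.05,0.03,-0.05,0],[0.07,0,0,-0.045,0],[0.07,0,0,0,0]]' >/dev/null;python3 to.py .4821 .2058 .2983
```

```text
clock 47.62 tcp [0.491  0.2024 0.2875] yaw(y_t from +Y, cw deg) -0.08 delta tool [ 0.0088  0.0034 -0.0108] F [ 0.7 -0.2  0.4] w 70.0
```

```bash
python3 -m pendant '[[0.07,0.009,0.003,-0.011,0],[0.07,0,0,0,0],[0.07,0,0,0,0]]' >/dev/null;python3 to.py .4821 .2058 .2983;cat > tm.py <<'E'
from h import *
snap('wrist','w5.png');a=cv2.imread('pics/w4.png');b=cv2.imread('pics/w5.png');P=pr('w5.png')
# L scoop template from w4 (crop 170,120,x4.4): u 500-690, v 105-490
x0,y0,x1,y1=170+495//4,120+100//4,170+690//4,120+492//4
x0,x1=170+int(495/4.4),170+int(690/4.4);y0,y1=120+int(100/4.4),120+int(492/4.4)
r=cv2.matchTemplate(b,a[y0:y1,x0:x1],cv2.TM_CCOEFF_NORMED);_,m,_,p=cv2.minMaxLoc(r);print('L match',round(m,3),'shift',p[0]-x0,p[1]-y0)
h=cv2.cvtColor(b,cv2.COLOR_BGR2HSV);o=cv2.inRange(h,(4,160,150),(11,255,255));n,l,s,c=cv2.connectedComponentsWithStats(o);print('orange',[(c[i].round(0).tolist(),at(P,*c[i],.018).round(3).tolist(),int(s[i,4])) for i in range(1,n) if s[i,4]>15])
# R scoop: bright region on the mat left part
g=cv2.inRange(b[120:260,180:265],(190,190,190),(255,255,255));n,l,s,c=cv2.connectedComponentsWithStats(g);i=1+s[1:,4].argmax()
q=cv2.minAreaRect(np.argwhere(l==i)[:,::-1].astype(np.float32));print('R steel rect',np.round(q[0],1)+[180,120],np.round(q[1],1),round(q[2],1),at(P,q[0][0]+180,q[0][1]+120,.007).round(3))
w=cv2.inRange(b,(225,225,225),(255,255,255));n,l,s,c=cv2.connectedComponentsWithStats(w)
print('white',[(c[i].round(0).tolist(),at(P,*c[i],.006).round(3).tolist(),int(s[i,4])) for i in range(1,n) if 30<s[i,4]<250 and c[i][1]<250])
E
python3 tm.py
```

```text
clock 48.0 tcp [0.4801 0.204  0.2937] yaw(y_t from +Y, cw deg) -0.01 delta tool [-0.002   0.0018 -0.0046] F [-0.1 -1.1  0.1] w 69.8
L match 0.992 shift 2 4
orange [([436.0, 50.0], [0.325, 0.456, 0.018], 234), ([365.0, 44.0], [0.321, 0.354, 0.018], 86), ([416.0, 86.0], [0.375, 0.434, 0.018], 29)]
R steel rect [218.6 188.7] [30.3 59.2] 3.0 [0.533 0.142 0.007]
white [([143.0, 127.0], [0.435, 0.03, 0.006], 46), ([13.0, 132.0], [0.439, -0.186, 0.006], 36), ([113.0, 163.0], [0.491, -0.026, 0.006], 243), ([400.0, 156.0], [0.479, 0.431, 0.006], 69), ([70.0, 160.0], [0.486, -0.097, 0.006], 33), ([10.0, 164.0], [0.491, -0.204, 0.006], 49), ([156.0, 192.0], [0.54, 0.039, 0.006], 37)]
```

Scoop R stands flat and empty at (0.533,0.142), and scoop L has not moved. Now the same sequence for L.

```bash
python3 -m pendant '[[0.075,-0.046,0.036,0,0],[0.075,-0.046,0.037,0,0],[0.075,0,0,0.05,0.07],[0.075,0,0,0.05,0],[0.075,0,0,0.04,0],[0.075,0,0,0,0]]' >/dev/null; python3 to.py .571 .277 .038
```

```text
clock 48.8 tcp [0.5696 0.2757 0.1503] yaw(y_t from +Y, cw deg) 4.01 delta tool [-0.0021  0.0019  0.1123] F [ 0.3 -0.4  1.4] w 75.0
```

```bash
python3 - <<'E'
from h import *
P=pr('w4.png');im=cv2.imread('pics/w4.png');h=cv2.cvtColor(im,cv2.COLOR_BGR2HSV)
print([ (p,h[p[1],p[0]].tolist()) for p in((298,169),(217,195))])
E
```

```text
[((298, 169), [13, 148, 247]), ((217, 195), [12, 149, 247])]
```

```bash
python3 -m pendant '[[0.075,-0.002,0.002,0.03,0],[0.075,0,0,0.04,0],[0.075,0,0,0.03,0],[0.075,0,0,0.010,0],[0.075,0,0,0,0],[0.03,0,0,0,0],[0.03,0,0,0,0],[0.03,0,0,0,0],[0.03,0,0,0,0]]' 60 >/dev/null; python3 to.py .5745 .1347 .036
python3 -m pendant '[[0.03,0,0,-0.02,0],[0.03,0,0,-0.03,0],[0.03,0,0,-0.04,0],[0.03,0,0,-0.05,0],[0.03,0,0,-0.05,0],[0.03,0,0,-0.03,0],[0.03,0,0,0,0]]' >/dev/null;python3 to.py .566 -.0244 .262
```

```text
clock 49.92 tcp [0.5761 0.2797 0.0467] yaw(y_t from +Y, cw deg) 4.0 delta tool [-0.0084 -0.1448  0.0105] F [ 0.5 -0.4  6.4] w 43.0
clock 50.8 tcp [0.576  0.2798 0.2679] yaw(y_t from +Y, cw deg) 4.0 delta tool [-0.0112 -0.3042  0.0051] F [-0.1 -0.7 -1.9] w 43.0
```

```bash
python3 -m pendant '[[0.03,-0.001,-0.015,0,0],[0.03,-0.001,-0.030,0,0],[0.03,-0.001,-0.030,0,0],[0.03,-0.001,-0.030,0,0],[0.03,-0.001,-0.030,0,0],[0.03,-0.001,-0.030,0,0],[0.03,-0.001,-0.030,0,0],[0.03,-0.001,-0.030,0,0],[0.03,-0.001,-0.030,0,0],[0.03,-0.001,-0.030,0,0],[0.03,-0.001,-0.019,0,0],[0.03,0,0,0,0]]' >/dev/null;python3 to.py .566 -.0244 .245
```

```text
clock 52.3 tcp [ 0.5635 -0.0263  0.2635] yaw(y_t from +Y, cw deg) 4.13 delta tool [-0.0024  0.002   0.0185] F [ 0.   0.2 -1.6] w 43.5
```

```bash
python3 -m pendant '[[0.03,-0.002,0.002,0.01,0],[0.03,0,0,0.007,0],[0.03,0,0,0,0]]' >/dev/null;python3 to.py .566 -.0244 .245
python3 -m pendant '[[0.06,0,0,0,0],[0.06,0,0,0,0],[0.06,0,0,0,0],[0.06,0,0,0,0],[0.06,0,0,0,0],[0.06,0,0,0,0]]' >/dev/null;python3 to.py .566 -.0244 .245; python3 - <<'E'
from h import *
snap('wrist','z1.png')
# board top (brown dark) and steel comparison with y1
for f in('y1','z1'):
    im=cv2.imread(f'pics/{f}.png');h=cv2.cvtColor(im,cv2.COLOR_BGR2HSV);o=cv2.inRange(h,(0,60,20),(20,255,120));o[240:]=0;o[:120]=0;o[:,:180]=0;o[:,340:]=0
    n,l,s,c=cv2.connectedComponentsWithStats(o);i=1+s[1:,4].argmax();q=cv2.minAreaRect(np.argwhere(l==i)[:,::-1].astype(np.float32));print(f,s[i].tolist(),c[i].round(1),np.round(q[1],1),round(q[2],1), cv2.boxPoints(q).round(0).tolist())
    t=cv2.inRange(h,(8,110,200),(15,200,255));t[:60]=0;t[200:]=0;t[:,:190]=0;t[:,310:]=0;n,l,s,c=cv2.connectedComponentsWithStats(t);print([(c[i].round(0).tolist(),int(s[i,4])) for i in range(1,n) if s[i,4]>40])
E
```

```text
clock 52.67 tcp [ 0.5658 -0.0223  0.2464] yaw(y_t from +Y, cw deg) 3.93 delta tool [-0.0003 -0.0021  0.0014] F [ 0.5 -0.6 -1.1] w 43.5
clock 53.42 tcp [ 0.5665 -0.0231  0.2476] yaw(y_t from +Y, cw deg) 4.0 delta tool [ 0.0004 -0.0013  0.0026] F [ 0.9 -0.1 -0.2] w 59.7
y1 [210, 199, 100, 41, 2986] [260.1 217. ] [39.  99.1] 86.5 [[209.0, 204.0], [308.0, 198.0], [311.0, 237.0], [212.0, 243.0]]
[([266.0, 159.0], 330)]
z1 [214, 192, 97, 33, 2787] [262.  208.3] [29.5 96.6] 87.5 [[213.0, 196.0], [310.0, 192.0], [311.0, 221.0], [214.0, 225.0]]
[([248.0, 82.0], 303)]
```

```bash
python3 - <<'E'
from h import *
for f,c in(('y1',(260.1,217)),('z1',(262,208.3))): print(f,at(pr(f+'.png'),*c,.271).round(4))
E
```

```text
y1 [ 0.5388 -0.0259  0.271 ]
z1 [ 0.5365 -0.0178  0.271 ]
```

It has settled almost the same way as before. I regrip at the tilt and repeat the rotation about the lip.

```bash
python3 -m pendant '[[0.06,0.011,0.001,0,0],[0.06,0.011,0.001,0.008,0],[0.06,0,0,0.008,0],[0.06,0,0,0,0],[0.03,0,0,0,0],[0.03,0,0,0,0],[0.03,0,0,0,0]]' 25 >/dev/null;python3 to.py .545 -.02 .23
python3 -m pendant '[[0.03,0.009,0,-0.005,0],[0.03,0.009,0,-0.005,0],[0.03,0.009,0,-0.005,0],[0.03,0,0,0,0]]' >/dev/null;python3 to.py .545 -.02 .23
python3 -m pendant '[[0.03,0.009,0,-0.004,0],[0.03,0.009,0,-0.004,0],[0.03,0,0,0,0]]' >/dev/null;python3 to.py .545 -.02 .23
```

```text
clock 54.35 tcp [ 0.545  -0.0195  0.2319] yaw(y_t from +Y, cw deg) 4.0 delta tool [-0.0001 -0.0005  0.0019] F [-0.4  0.   1.3] w 43.8
clock 54.85 tcp [ 0.519  -0.0182  0.2492] yaw(y_t from +Y, cw deg) 4.01 delta tool [-0.026   0.      0.0193] F [ 5.5 -0.3  6.2] w 43.4
clock 55.23 tcp [ 0.5026 -0.0175  0.2581] yaw(y_t from +Y, cw deg) 4.02 delta tool [-0.0423  0.0005  0.0285] F [ 7.4 -2.4  9.7] w 43.7
```

```bash
python3 -m pendant '[[0.03,0.008,0,-0.003,0],[0.03,0.008,0,-0.003,0],[0.03,0,0,0,0]]' >/dev/null;python3 to.py .545 -.02 .23
python3 -m pendant '[[0.03,0.007,0,-0.003,0],[0.03,0.007,0,-0.003,0],[0.03,0.006,0,-0.003,0],[0.03,0,0,0,0]]' >/dev/null;python3 to.py .545 -.02 .23
python3 -m pendant '[[0.03,0,0,0,0],[0.03,0,0,-0.01,0],[0.03,-0.01,0,-0.02,0],[0.03,-0.01,0,-0.01,0],[0.03,-0.01,0,-0.01,0],[0.03,0,0,0,0]]' 60 >/dev/null;python3 to.py .545 -.027 .23;python3 - <<'E'
from h import *
snap('wrist','z5.png');snap('scene','s9.png')
for f in('y5','z5'):
    im=cv2.imread(f'pics/{f}.png');h=cv2.cvtColor(im,cv2.COLOR_BGR2HSV)
    t=cv2.inRange(h,(6,110,180),(15,220,255));R=t[100:260,180:330];n,l,s,c=cv2.connectedComponentsWithStats(R);print(f,'orange',[((c[i]+[180,100]).round(0).tolist(),int(s[i,4])) for i in range(1,n) if s[i,4]>10])
    w=im[150:255,215:300];print('scoop floor std',w[10:95,15:70].reshape(-1,3).std(0).round(1),'max',w.reshape(-1,3).min(1).max())
for f in('s8','s9'):
    im=cv2.imread(f'pics/{f}.png')[170:195,230:275];h=cv2.cvtColor(im,cv2.COLOR_BGR2HSV);t=cv2.inRange(h,(0,60,100),(14,255,255));print(f,'jar orange',int((t>0).sum()))
E
```

```text
clock 55.6 tcp [ 0.4864 -0.0164  0.2641] yaw(y_t from +Y, cw deg) 4.02 delta tool [-0.0584  0.0006  0.0346] F [ 6.3 -2.2 10.9] w 43.9
clock 56.1 tcp [ 0.4633 -0.014   0.27  ] yaw(y_t from +Y, cw deg) 4.0 delta tool [-0.0819 -0.0002  0.04  ] F [ 1.8 -1.6  3.6] w 43.6
clock 56.85 tcp [ 0.4937 -0.0157  0.3195] yaw(y_t from +Y, cw deg) 3.99 delta tool [-0.0521 -0.0077  0.0894] F [ 0.3 -0.7 -1.7] w 43.5
y5 orange []
scoop floor std [11.7 11.3 10.7] max 255
z5 orange [([249.0, 156.0], 38)]
scoop floor std [15.3 13.1 11.6] max 255
s8 jar orange 32
s9 jar orange 45
```

```bash
python3 - <<'E'
from h import *
for f in('y5','z5','z1'):
    im=cv2.imread(f'pics/{f}.png').astype(int);m=im.min(2)
    B=(m>243).astype(np.uint8);B[:, :200]=0;B[:,320:]=0;B[260:]=0;n,l,s,c=cv2.connectedComponentsWithStats(B);print(f,[(c[i].round(0).tolist(),int(s[i,4])) for i in range(1,n) if s[i,4]>15])
    print(im[150:256:8,240:275:8].min(2).tolist())
E
```

```text
y5 [([257.0, 156.0], 152)]
[[227, 219, 223, 196, 192], [228, 253, 255, 255, 229], [226, 228, 225, 225, 222], [226, 227, 226, 225, 222], [225, 226, 227, 225, 224], [224, 228, 228, 225, 224], [224, 228, 227, 225, 225], [225, 228, 228, 225, 225], [224, 228, 229, 226, 225], [225, 228, 229, 225, 226], [225, 229, 228, 225, 225], [225, 229, 228, 226, 226], [225, 229, 229, 224, 226], [45, 40, 35, 30, 32]]
z5 [([255.0, 165.0], 287)]
[[229, 220, 218, 201, 195], [239, 91, 231, 254, 198], [183, 255, 252, 250, 146], [192, 193, 205, 194, 194], [208, 207, 207, 208, 208], [209, 208, 207, 209, 209], [210, 207, 206, 207, 209], [211, 208, 207, 207, 208], [211, 208, 208, 207, 209], [211, 209, 207, 208, 209], [211, 210, 208, 205, 209], [211, 211, 209, 206, 210], [63, 60, 53, 52, 51], [44, 42, 40, 42, 44]]
z1 [([273.0, 123.0], 259), ([251.0, 135.0], 259)]
[[225, 223, 222, 221, 223], [225, 223, 222, 222, 224], [225, 223, 222, 223, 224], [225, 222, 223, 224, 226], [227, 223, 224, 225, 227], [226, 225, 226, 226, 227], [43, 44, 45, 42, 42], [48, 47, 46, 45, 45], [48, 46, 47, 46, 48], [44, 41, 41, 41, 44], [76, 75, 76, 76, 79], [83, 83, 83, 82, 115], [80, 80, 82, 82, 177], [86, 86, 84, 83, 84]]
```

```bash
python3 -m pendant '[[0.03,0,0.02,0,0],[0.03,0.002,0.039,0,0],[0.03,0.002,0.039,0,0],[0.03,0.002,0.039,0,0],[0.03,0.002,0.039,0,0],[0.03,0.002,0.039,0,0],[0.03,0.002,0.039,0,0],[0.03,0.001,0.034,0,0],[0.03,0,0,0.05,0],[0.03,0,0,0.06,0],[0.03,0,0,0.06,0],[0.03,0,0,0.03,0],[0.03,0,0,0.015,0],[0.03,0,0,0.01,0],[0.03,0,0,0,0]]' >/dev/null;python3 to.py .50 .277 .095
python3 -m pendant '[[0.03,0,0,0.003,0],[0.03,0,0,0,0]]' 25 >/dev/null;python3 to.py .50 .277 .095
```

```text
clock 58.83 tcp [0.5011 0.2723 0.095 ] yaw(y_t from +Y, cw deg) 4.0 delta tool [ 0.0014  0.0046 -0.    ] F [-0.1  1.2 -0.1] w 43.2
clock 59.08 tcp [0.5014 0.2725 0.0923] yaw(y_t from +Y, cw deg) 4.0 delta tool [ 0.0017  0.0044 -0.0026] F [ 0.2 -0.6 -1.6] w 43.2
```

```bash
python3 -m pendant '[[0.03,-0.011,0,0.005,0],[0.03,-0.011,0,0.005,0],[0.03,-0.011,0,0.007,0],[0.03,0,0,0,0]]' >/dev/null;python3 to.py .50 .145 .1
python3 -m pendant '[[0.03,-0.011,0,0.007,0],[0.03,-0.009,0,0.008,0],[0.03,-0.008,0,0.009,0],[0.03,0,0,0,0]]' >/dev/null;python3 to.py .50 .145 .1
python3 -m pendant '[[0.03,-0.004,0,0.005,0],[0.03,-0.002,0,0.002,0],[0.03,0,0,0,0],[0.055,0,0,0,0],[0.07,0,0,0,0],[0.07,0,0,0,0],[0.07,0,0,-0.04,-0.07],[0.07,0.02,-0.01,-0.06,0],[0.07,0.02,-0.02,-0.06,0],[0.07,0.05,-0.04,-0.05,0],[0.07,0,0,-0.045,0],[0.07,0,0,0,0]]' >/dev/null;python3 to.py .4821 .2058 .2983
```

```text
clock 59.58 tcp [0.5381 0.2704 0.0772] yaw(y_t from +Y, cw deg) 4.05 delta tool [ 0.029  -0.1277 -0.0232] F [ 2.9 -1.8 10.2] w 43.2
clock 60.08 tcp [0.5653 0.2685 0.0522] yaw(y_t from +Y, cw deg) 4.05 delta tool [ 0.0562 -0.1278 -0.0483] F [1.8 0.4 4.2] w 43.4
clock 61.58 tcp [0.4925 0.2087 0.2862] yaw(y_t from +Y, cw deg) 0.0 delta tool [ 0.0103 -0.0028 -0.0121] F [ 0.6  0.7 -0.8] w 69.8
```

```bash
python3 tm.py; python3 - <<'E'
from h import *
snap('top','t3.png')
for f in('t0.png','t1.png','t3.png','s0.png','s9.png'):
    im=cv2.GaussianBlur(cv2.imread('pics/'+f),(3,3),0);h=cv2.cvtColor(im,cv2.COLOR_BGR2HSV)
    m=cv2.inRange(h,(5,70,165),(12,255,255));n,l,s,c=cv2.connectedComponentsWithStats(m)
    print(f,[(c[i].round(0).tolist(),int(s[i,4]),at(pr(f),*c[i],.006).round(2)[:2].tolist()) for i in range(1,n) if 2<s[i,4]<80])
    w=cv2.inRange(h,(0,0,190),(179,60,255));n,l,s,c=cv2.connectedComponentsWithStats(w)
    print('  white',[(c[i].round(0).tolist(),int(s[i,4]),at(pr(f),*c[i],.006).round(3)[:2].tolist()) for i in range(1,n) if 4<s[i,4]<60 and abs(at(pr(f),*c[i],.006)[1])<.6 and at(pr(f),*c[i],.006)[0]<.85])
E
```

```text
L match 0.968 shift -6 2
orange [([417.0, 35.0], [0.324, 0.428, 0.018], 343), ([416.0, 76.0], [0.376, 0.434, 0.018], 28)]
R steel rect [214.  180.9] [31.5 60.7] 3.2 [0.533 0.142 0.007]
white [([136.0, 117.0], [0.434, 0.03, 0.006], 45), ([89.0, 148.0], [0.48, -0.05, 0.006], 195), ([400.0, 147.0], [0.479, 0.431, 0.006], 70), ([79.0, 165.0], [0.507, -0.072, 0.006], 127), ([100.0, 168.0], [0.511, -0.038, 0.006], 203), ([76.0, 189.0], [0.546, -0.084, 0.006], 39), ([150.0, 185.0], [0.54, 0.039, 0.006], 38), ([197.0, 196.0], [0.558, 0.113, 0.006], 53)]
t0.png [([244.0, 86.0], 8, [0.95, 0.04]), ([254.0, 85.0], 6, [0.95, 0.0]), ([280.0, 85.0], 3, [0.95, -0.09]), ([215.0, 207.0], 8, [0.51, 0.15]), ([179.0, 209.0], 7, [0.51, 0.27]), ([117.0, 255.0], 41, [0.36, 0.48])]
  white [([133.0, 219.0], 16, [0.479, 0.427]), ([286.0, 339.0], 21, [0.074, -0.075]), ([240.0, 340.0], 26, [0.073, 0.073])]
t1.png [([244.0, 86.0], 9, [0.95, 0.04]), ([254.0, 85.0], 6, [0.95, 0.0]), ([280.0, 85.0], 3, [0.95, -0.09]), ([215.0, 207.0], 7, [0.51, 0.15]), ([117.0, 255.0], 41, [0.36, 0.48]), ([136.0, 252.0], 26, [0.37,
[... 633 characters left out ...]
], 12, [0.5, 0.27]), ([303.0, 188.0], 12, [0.5, 0.15]), ([306.0, 332.0], 15, [0.93, 0.04]), ([292.0, 336.0], 14, [0.93, 0.01]), ([257.0, 344.0], 5, [0.93, -0.08])]
  white [([381.0, 167.0], 6, [0.478, 0.428]), ([346.0, 182.0], 8, [0.513, 0.294]), ([309.0, 190.0], 11, [0.518, 0.168])]
s9.png [([6.0, 98.0], 27, [-0.13, -0.86]), ([380.0, 123.0], 29, [0.29, 0.5]), ([368.0, 127.0], 21, [0.3, 0.45]), ([344.0, 134.0], 33, [0.32, 0.36]), ([247.0, 177.0], 9, [0.43, -0.02]), ([306.0, 332.0], 16, [0.93, 0.04]), ([292.0, 336.0], 17, [0.93, 0.01]), ([257.0, 344.0], 5, [0.93, -0.08])]
  white [([381.0, 167.0], 7, [0.478, 0.428]), ([255.0, 183.0], 26, [0.456, 0.004]), ([246.0, 186.0], 14, [0.459, -0.025])]
```

Both scoops stand on the mat and only one stray, at (0.479,0.431), is found. I approach it and measure its place and turn from close up.

```bash
python3 -m pendant '[[0.06,0,0.055,0,0],[0.06,0,0.055,0.0,0],[0.06,0,0.055,0.03,0],[0.06,0,0.057,0.05,0],[0.04,0,0,0.04,0],[0.04,0,0,0,0],[0.04,0,0,0,0]]' >/dev/null;python3 to.py .479 .431 .012; python3 - <<'E'
from h import *
snap('wrist','v1.png');P=pr('v1.png');im=cv2.imread('pics/v1.png')
w=cv2.inRange(im,(225,225,225),(255,255,255));n,l,s,c=cv2.connectedComponentsWithStats(w)
for i in range(1,n):
    X=at(P,*c[i],.011)
    if s[i,4]>60 and np.hypot(X[0]-.479,X[1]-.431)<.06:
        k,_=cv2.findContours((l==i).astype(np.uint8),0,1);q=cv2.minAreaRect(k[0]);B=cv2.boxPoints(q);W=np.array([at(P,*b,.011) for b in B]);e=W[1]-W[0]
        print(c[i].round(1),s[i,4],X.round(4),'sides',np.linalg.norm(np.diff(W[:3],axis=0),axis=1).round(4),'edge angle',np.degrees(np.arctan2(e[1],e[0])).round(1),proj(P,[.479,.431,.011]).round(0))
E
```

```text
clock 62.55 tcp [0.4911 0.4197 0.1715] yaw(y_t from +Y, cw deg) 0.01 delta tool [0.012  0.0113 0.1595] F [-0.2 -0.3  1.3] w 40.1
[264.2 164. ] 130 [0.4781 0.4285 0.011 ] sides [0.0127 0.0128] edge angle 112.1 [266. 165.]
```

```bash
python3 -m pendant '[[0.03,0.013,0.009,0,0],[0.03,0,0,0,-0.13],[0.03,0,0,0,-0.13],[0.03,0,0,0.05,-0.126],[0.03,0,0,0.05,0],[0.03,0,0,0,0]]' >/dev/null;python3 to.py .4781 .4285 .005
```

```text
clock 63.35 tcp [0.4751 0.4272 0.0686] yaw(y_t from +Y, cw deg) -22.13 delta tool [-0.0036  0.0002  0.0636] F [-0.6 -0.9  0.2] w 30.0
```

```bash
python3 -m pendant '[[0.03,-0.003,0,0.03,0],[0.03,0,0,0.02,0],[0.03,0,0,0.008,0],[0.03,0,0,0.004,0],[0.03,0,0,0,0]]' >/dev/null;python3 to.py .4781 .4285 .005
python3 -m pendant '[[0.0,0,0,0,0],[0.0,0,0,0,0],[0.0,0,0,0,0],[0.0,0,0,0,0]]' 30 >/dev/null;python3 to.py .4781 .4285 .005
python3 -m pendant '[[0.0,0,0,-0.02,0],[0.0,0,0,-0.06,0],[0.0,0,0,-0.06,0],[0.0,0,0,-0.06,0],[0.0,0,0,-0.06,0],[0.0,0,0,0,0]]' >/dev/null;python3 to.py .4895 -.019 .2
```

```text
clock 63.98 tcp [0.4812 0.4307 0.0103] yaw(y_t from +Y, cw deg) -22.13 delta tool [ 0.0038 -0.0009  0.0053] F [-0.6 -0.7 -0.4] w 30.4
clock 64.47 tcp [0.4812 0.4306 0.0101] yaw(y_t from +Y, cw deg) -22.12 delta tool [ 0.0037 -0.0008  0.0051] F [-0.3 -1.5  6.2] w 10.1
clock 65.22 tcp [0.4828 0.432  0.2752] yaw(y_t from +Y, cw deg) -22.13 delta tool [ 0.1644 -0.4205  0.0723] F [0.3 0.2 0.6] w 9.8
```

```bash
python3 -m pendant '[[0.0,0.009,-0.023,0,0],[0.0,0.018,-0.047,0,0],[0.0,0.018,-0.047,0,0],[0.0,0.018,-0.047,0,0],[0.0,0.018,-0.047,0,0],[0.0,0.018,-0.047,0,0],[0.0,0.018,-0.047,0,0],[0.0,0.018,-0.047,0,0],[0.0,0.018,-0.046,0,0],[0.0,0.010,-0.023,0,0],[0,0,0,0,0],[0,0,0,0,0]]' >/dev/null;python3 to.py .4895 -.019 .19
```

```text
clock 66.72 tcp [ 0.4879 -0.0208  0.2684] yaw(y_t from +Y, cw deg) -22.13 delta tool [-0.0022  0.001   0.0784] F [ 0.3  0.1 -0.3] w 9.2
```

```bash
python3 -m pendant '[[0,-0.002,0.001,0.04,0],[0,0,0,0.03,0],[0,0,0,0,0],[0.03,0,0,0,0],[0.03,0,0,0,0],[0.03,0,0,0,0],[0.03,0,0,-0.04,0],[0.03,0,0,-0.05,0],[0.03,-0.06,0.01,-0.04,0],[0.03,0,0,0,0]]' >/dev/null;python3 to.py .4895 -.019 .19; python3 - <<'E'
from h import *
snap('wrist','f1.png');snap('scene','s10.png');snap('top','t4.png');P=pr('f1.png')
print(proj(P,(.4895,-.019,.15)),proj(P,(.4895,-.019,.198)),proj(P,(.52,.2,.004)))
u,v=proj(P,(.4895,-.019,.165)).astype(int)
f=cv2.imread('pics/f1.png');a=cv2.resize(f[max(v-75,0):v+75,max(u-75,0):u+75],(390,390),interpolation=2)
b=cv2.resize(cv2.imread('pics/s10.png')[155:215,215:275],(390,390),interpolation=2);d=cv2.resize(f,(266,200));e=cv2.resize(cv2.imread('pics/s10.png')[140:240,270:400],(260,200),interpolation=2);g=cv2.resize(cv2.imread('pics/t4.png')[150:250,90:230],(270,200),interpolation=2)
c=np.zeros((595,800,3),np.uint8);c[:390,:390]=a;c[:390,400:790]=b;c[395:595,:266]=d;c[395:595,268:528]=e;c[395:595,530:800]=g;cv2.imwrite('pics/m10.png',c)
E
```

```text
clock 67.97 tcp [0.5383 0.009  0.3267] yaw(y_t from +Y, cw deg) -22.21 delta tool [ 0.0567 -0.0072  0.1363] F [ 0.6 -0.4  0.2] w 30.0
[249.95732232 122.26974534] [248.56174563 125.54994705] [361.95229229 182.30820255]
```

View pics/m10.png

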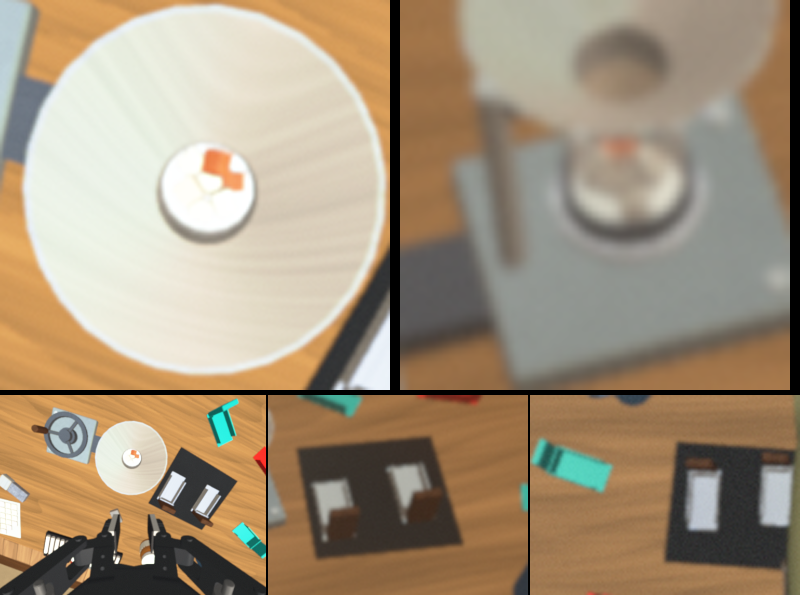

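The cone is clear and the jar shows two terracotta tiles and several white ones. Both scoops stand empty on the mat and the stray is gone. Before handing in I run one numeric sweep for any overlooked stray, with a check on the bystanders and the wheel.

```bash
python3 - <<'E'
from h import *
for f in('t0.png','t4.png','s0.png','w0.png','w3.png','v1.png','f1.png'):
    P=pr(f);im=cv2.imread('pics/'+f);k=21 if f[0] in'ts' else 41
    d=np.abs(im.astype(int)-cv2.medianBlur(im,k)).sum(2);m=(cv2.GaussianBlur(d.astype(np.float32),(3,3),0)>32).astype(np.uint8);n,l,s,c=cv2.connectedComponentsWithStats(m);o=[]
    for i in range(1,n):
        X=at(P,*c[i],.006);x,y,w,h,a=s[i]
        if h<250 and .25<X[0]<.88 and abs(X[1])<.65 and c[i][1]<(270 if f[0] in'wvf' else 384):
            sz=np.linalg.norm(at(P,x,c[i][1],.006)-at(P,x+w,c[i][1],.006)),np.linalg.norm(at(P,c[i][0],y,.006)-at(P,c[i][0],y+h,.006))
            if .008<min(sz) and max(sz)<.028: o.append((X[:2].round(3).tolist(),np.round(sz,3).tolist(),np.median(im[l==i],0).astype(int).tolist()[::-1]))
    print(f);[print('  ',q) for q in o]
E
```

```text
t0.png
   ([0.86, -0.312], [0.011, 0.015], [151, 113, 77])
   ([0.833, -0.345], [0.011, 0.011], [239, 239, 224])
   ([0.82, -0.419], [0.011, 0.011], [239, 240, 224])
   ([0.814, -0.372], [0.011, 0.011], [239, 240, 224])
   ([0.759, 0.561], [0.017, 0.018], [136, 120, 99])
   ([0.588, 0.277], [0.021, 0.011], [85, 63, 48])
   ([0.479, 0.427], [0.027, 0.027], [183, 164, 137])
t4.png
   ([0.758, 0.561], [0.017, 0.018], [139, 122, 101])
   ([0.573, -0.117], [0.021, 0.018], [179, 135, 90])
s0.png
   ([0.458, -0.132], [0.016, 0.011], [154, 112, 73])
   ([0.865, 0.644], [0.014, 0.01], [157, 141, 123])
   ([0.812, -0.373], [0.018, 0.015], [237, 231, 205])
   ([0.829, -0.384], [0.013, 0.018], [211, 206, 181])
   ([0.834, -0.342], [0.01, 0.013], [238, 232, 206])
   ([0.821, -0.442], [0.016, 0.013], [236, 231, 206])
   ([0.825, -0.464], [0.013, 0.015], [237, 231, 205])
   ([0.857, -0.339], [0.013, 0.015], [238, 232, 206])
   ([0.805, -0.641], [0.023, 0.025], [161, 128, 85])
   ([0.829, -0.489], [0.018, 0.012], [237, 231, 204])
   ([0.83, -0.595], [0.013, 0.015], [117, 87, 57])
   ([0.862, -0.426], [0.01, 0.01], [214, 206, 185])
   ([0.86, -0.509], [0.015, 0.017], [237, 231, 205])
w0.png
   ([0.334, 0.19], [0.013, 0.008], [141, 139, 96])
w3.png
   ([0.51, 0.091], [0.024, 0.015], [225, 167, 96])
v1.png
   ([0.322, 0.472], [0.012, 0.021], [255, 59, 49])
   ([0.433, 0.336], [0.024, 0.024], [58, 59, 60])
   ([0.519, 0.345], [0.021, 0.012], [233, 177, 102])
f1.png
   ([0.514, -0.432], [0.021, 0.012], [221, 162, 93])
   ([0.348, 0.19], [0.018, 0.011], [225, 166, 95])
   ([0.696, -0.405], [0.023, 0.009], [218, 159, 91])
   ([0.855, -0.377], [0.009, 0.016], [244, 240, 223])
   ([0.871, -0.351], [0.009, 0.009], [243, 242, 224])
```

No other stray; the white blobs near (0.83,-0.4) belong to the tile sheet. The tool is clear and at rest, so I hand in.

```bash
python3 -m pendant '[[0.03,0,0,0,0],[0.03,0,0,0,0],[0.03,0,0,0,0],[0.03,0,0,0,0]]' && python3 -c "
from cell import ctrl
print(ctrl.hand_in())"
```

```text
clock: 68.62
tcp_pos: [0.534, 0.0076, 0.3233]
ee_rot: [-0.192, 0.981, -0.0, -0.0]
force: [-0.7, 0.9, -0.2]
gripper_width: 0.356
the job is handed in; nothing more can be done
None
```

I finished every step and handed the job in at 68.6 s; the hand-in gave no verdict.

- **Wheel:** I wound it clockwise about 1.95 turns until it hit the stop, where the force jumped from about 5 N to 62 N. I then backed it off about 93° by the measured handle angle. In the last picture the handle is still there.
- **Scoops:** I emptied both by setting them lip-down in the funnel and tipping them about the lip, then stood them back on the mat. On the first try the first scoop slid out of the grip into the funnel mouth. No tiles were lost, so I took it out and poured it again.
- **Stray:** I found only one, a white tile at (0.479, 0.431), and dropped it through the funnel.

**Last checks:**
- The cone is clear and both scoops stand flat and empty on the mat.
- The stray's place on the bench is empty, and a numeric image sweep for tile-sized spots found no other stray.
- In the jar I could make out two terracotta tiles and several white ones. They overlap, so I could not count all seven one by one.
- I did not measure the glue bottle, lidded jar or whetstone at the end; I saw no sign that they had been touched.
- The top and wrist cameras disagreed by about 4 mm in y. Grips landed where the wrist camera said.

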